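# Gauge a post-foot socket and fit the pin that matches its depth

### The job

Feel how deep the socket in the concrete post foot is by lowering the depth rod gently to its bottom, then put the rod back upright in its stand. From the rack take only the one locating pin that matches that depth, leaving the other two where they are, and press it gently down into the socket until it sits on the bottom with its shoulder flush with the top of the foot. Let go and leave the other things on the bench alone.

Things in the scene. Friction and masses are not known exactly. Their poses are not given: they have to be found in the camera images.
- foot: Grey concrete post foot: block 120 x 110 x 75 mm, fixed to the bench. Origin at the centre of its underside; x along its 120 mm side, z up. Its one socket is a blind round hole in the middle of its top; 14 mm down, two small spring detents in the +y and -y walls leave 14.4 mm between them: a pin must be pushed past them (about 5 N) and then sticks by friction: it does not sink by its weight. The rod passes freely near the middle.
- foot_mouth (a point): Centre of the socket's mouth, level with the foot's top face, 75 mm above the bench; axes as the foot's. The socket is vertical, 17.8 mm wide, with a 1.5 mm chamfer at the mouth and a flat hard bottom. It is 28, 40 or 52 mm deep; which, must be felt.
- rod_tip (a point): The lower end of the depth rod, on its axis; z runs from the tip up to the handle.
- stand_mouth (a point): Centre of the mouth of the hole in the depth rod's stand (grey plastic block 80 x 80 x 40 mm, fixed, its top 40 mm above the bench). The hole is 14 mm wide and 30 mm deep, chamfered 2 mm; the rod stands in it with its tip 30 mm below this point.
- rack_mid (a point): Middle of the top face of the pin rack: plywood block 200 x 56 x 30 mm, fixed, its long side along its x axis, top 30 mm above the bench. Three holes 19 mm wide and 20 mm deep, at -65, 0 and +65 mm along x from this point, hold the three pins upright in any order.
- rod_center (a point): Depth rod, 145 mm long in all, loose, standing tip-down in its stand at the start: plain aluminium rod 8 mm thick and 100 mm long with dark rings every 10 mm from the tip, topped by a black cylindrical handle 22 mm thick and 45 mm long. About 100 g. This point is on its axis half-way up, 72.5 mm above the tip; the handle runs from 27.5 to 72.5 mm above this point. z runs from tip to handle.
- pin_short_center (a point): The short locating pin, loose, standing upright in the rack at the start: plain steel, lower shank 16 mm thick and 28 mm long with a 2.5 mm chamfer at the foot, then a sharp shoulder, and above it a 12 mm thick grip stem 40 mm long; 68 mm long in all, about 120 g. This point is on its axis half-way up, 34 mm above its foot; z runs from foot to stem. It fits a socket 28 mm deep: standing on the bottom, its shoulder is level with the mouth.
- pin_mid_center (a point): The mid locating pin, loose, standing upright in the rack at the start: plain steel, lower shank 16 mm thick and 40 mm long with a 2.5 mm chamfer at the foot, then a sharp shoulder, and above it a 12 mm thick grip stem 40 mm long; 80 mm long in all, about 120 g. This point is on its axis half-way up, 40 mm above its foot; z runs from foot to stem. It fits a socket 40 mm deep: standing on the bottom, its shoulder is level with the mouth.
- pin_long_center (a point): The long locating pin, loose, standing upright in the rack at the start: plain steel, lower shank 16 mm thick and 52 mm long with a 2.5 mm chamfer at the foot, then a sharp shoulder, and above it a 12 mm thick grip stem 40 mm long; 92 mm long in all, about 120 g. This point is on its axis half-way up, 46 mm above its foot; z runs from foot to stem. It fits a socket 52 mm deep: standing on the bottom, its shoulder is level with the mouth.
- carton: Closed cardboard carton 110 x 150 x 70 mm, on the bench beyond the work. Not part of the job. Origin at the centre of its underside.
- jbox: White plastic junction box 90 x 90 x 45 mm, on the bench beyond the work. Not part of the job. Origin at the centre of its underside.
- driver: Screwdriver lying on the bench between the robot and the work, across the robot's front. Not part of the job. Origin on the bench under it.
- tin: Plain grey tin, 70 mm across and 90 mm tall, on the bench beyond the work. Not part of the job. Origin at the centre of its underside.
Things that resemble listed ones, but are neither listed nor needed, are in the scene too. What is shaped like the part that bears pin_long_center but blue or brown is not meant.

How it is judged (in metres and radians):
On the way, in this order (a step that is already met when the one before it is completed fails the run):
1. the depth rod, in the socket, touches its bottom (z of rod_tip in the frame of foot_mouth below -0.024 m and horizontal distance between rod_tip and foot_mouth below 0.007 m and (contact force between rod and socket_bottom_a above 0.5 N or contact force between rod and socket_bottom_b above 0.5 N or contact force between rod and socket_bottom_c above 0.5 N)), for 0.2 s.
2. one pin is lifted out of the rack (distance of any of pin_short_center, pin_mid_center, pin_long_center from where it was at the start of the episode above 0.05 m), for 0.1 s.
At the end, for the whole second after the job is handed in: The pin whose shank is as long as the socket is deep stands upright in it (within 3 mm of centre, 0.06 rad) with its shoulder within 3 mm of the foot's top face; the others are still in the rack; the rod stands in its stand, tip at least 25 mm down, tilt under 0.25 rad; all released (((z of pin_short_center in the frame of foot_mouth between 0.003 and 0.009 m and horizontal distance between pin_short_center and foot_mouth below 0.003 m and angle between pin_short_center's own z axis and vertical below 0.06 rad and distance of pin_short_center from where it was at the start of the episode above 0.05 m and horizontal distance between socket_bottom_a and foot_mouth below 0.005 m) or (z of pin_mid_center in the frame of foot_mouth between -0.003 and 0.003 m and horizontal distance between pin_mid_center and foot_mouth below 0.003 m and angle between pin_mid_center's own z axis and vertical below 0.06 rad and distance of pin_mid_center from where it was at the start of the episode above 0.05 m and horizontal distance between socket_bottom_b and foot_mouth below 0.005 m) or (z of pin_long_center in the frame of foot_mouth between -0.009 and -0.003 m and horizontal distance between pin_long_center and foot_mouth below 0.003 m and angle between pin_long_center's own z axis and vertical below 0.06 rad and distance of pin_long_center from where it was at the start of the episode above 0.05 m and horizontal distance between socket_bottom_c and foot_mouth below 0.005 m)) and horizontal distance between rod_tip and stand_mouth below 0.006 m and z of rod_tip in the frame of stand_mouth below -0.025 m and angle between rod_tip's own z axis and vertical below 0.25 rad); the robot touches nothing.
It fails at once if a second pin is taken from its place (more than 30 mm) (distance of each of pin_short_center, pin_mid_center from where it was at the start of the episode above 0.03 m or distance of each of pin_short_center, pin_long_center from where it was at the start of the episode above 0.03 m or distance of each of pin_mid_center, pin_long_center from where it was at the start of the episode above 0.03 m).
It fails at once if the rod is pressed against the foot or the socket's bottom with more than 30 N (contact force between rod and foot above 30 N or contact force between rod and socket_bottom_a above 30 N or contact force between rod and socket_bottom_b above 30 N or contact force between rod and socket_bottom_c above 30 N).
It fails at once if a pin is pressed on the socket's bottom with more than 35 N (contact force between any of pin_short, pin_mid, pin_long and socket_bottom_a above 35 N or contact force between any of pin_short, pin_mid, pin_long and socket_bottom_b above 35 N or contact force between any of pin_short, pin_mid, pin_long and socket_bottom_c above 35 N).
It fails at once if a pin is jammed against the foot with more than 60 N (contact force between any of pin_short, pin_mid, pin_long and foot above 60 N).
It fails at once if a bystander (carton, junction box, screwdriver, tin) is moved more than 30 mm (distance of any of carton, jbox, driver, tin from where it was at the start of the episode above 0.03 m).
It also fails if it takes over 67 s, if anything falls off the work surface, if the arm or the gripper's body presses on something with over 40 N, if the wrist force passes 120 N, or if a joint passes its speed limit or range.

### The arm

A 7-joint arm with a two-finger parallel gripper is mounted at the origin on the work surface. World frame = base frame: x ahead of the robot, y to its left, z up, the work surface at z = 0. Lengths are in mm, angles in rad, forces in N, time in s.
With the tool pointing down it reaches from about 425 to 875 mm from the base axis. Payload 4.7 kg.
Tool frame: the origin (TCP) lies on the front face of the gripper's body, between the roots of the fingers; the fingertips stand 73 mm ahead of it and the grasp point (between the pads) lies 54 mm ahead of it; x points along the fingers, y is the direction in which the jaws open and shut, and the axes are right-handed (so a half turn about x gives the same grasp; the last joint's range is limited). The gripper opens to 85 mm and grips with 20 to 120 N. Pads are 22 mm wide; open, the fingers measure 114 mm over their backs; the gripper's body (76 mm by 85 mm) begins 54 mm behind the grasp point. The pads swing forward as they close: fully open they stand 13 mm farther back than shut.
Start: joints at [-1.294, 0.321, -0.07, 1.45, 0.023, 1.371, -0.057], TCP at [168.882, 627.691, 303.949] pointing down, gripper open.
Joint ranges: [-2.86, 2.86], [-0.3, 2.09], [-1.38, 1.24], [0.06, 2.45], [-1.56, 4.7], [0.09, 2.05], [-2.69, 2.69]. Speed limits (rad/s): [2.57, 2.57, 3.14, 3.14, 3.14, 3.14, 3.14].

### API

Orientations are given as a unit quaternion [w, x, y, z].
In Python, from workcell import monitor, cams, ticket gives the robot as it stands. The module is installed in compiled form; this text tells all that it offers.
- The arm moves only by the tool play_rows, never from a script. Its argument "deltas" is a list of rows, each an object of numbers: "dx", "dy", "dz": the shift along the tool's x, y, z as a fraction of full scale; "ax", "ay", "az": the turn, a rotation vector about the tool's x, y, z as a fraction of full scale. A call has exactly 8 rows; each row shifts and turns the pose as measured when the row begins, along the tool's axes as they then stand; what a row does not reach is not made up. Full scale, the value 1, is 2 cm for a shift and 0.1 rad for a turn. A row lasts 1/8 s, in which the tool goes at most 62.5 mm and 10.7 degrees, less where a joint would pass 70% of its speed; a pose out of reach is approached as far as the arm can. A call with a number of a shift or a turn outside -1 to 1 is refused whole. A call with a gripper value outside its range is refused whole. "claw" is the closure, from 0 (fully open) to 1 (shut), set as the call begins (left out, the last holds). The fingers move at their own pace and stop on an object; "newtons" is the grip in N (left out, the last holds). Time passes only in rows, so rows that do not move let the fingers close, or fill a call up. It gives the time, the measured TCP pose, the force and the opening at its end, in the units of the state.
- monitor.read_state(): the state, without advancing time (a new reading comes with each control period).
- cams.grab_frame(name): name is "scene" or "top" or "wrist"; returns the picture (400x640x3 uint8, blue, green, red); there is no depth.
- cams.get_calibration(name): a dict with "intrinsics" (3x3 intrinsics, pixels), "world_to_cam" (4x4, takes a point from world to camera coordinates). Camera axes: x right, y down, z forward; pixel columns grow to the right and rows downward; lengths in mm; the calibration is good to about 2 mm. A picture is of the moment at which its call begins: read the wrist's pose just before it. get_calibration takes no time and is no camera call; for the wrist camera it gives the pose at the moment of the call.
- ticket.hand_in(): hands the job in, once; it reports no verdict.
The state is a dict: "t": time; "joint_pos": joint angles; "joint_vel": joint speeds; "tau": joint torques, N m; "tcp_pos": TCP position; "ee_rot": TCP orientation; "contact_force": force on the tool from outside, world axes, zero at the start; "moment": the same for the moment, N m; "finger_gap": opening from 0.0 (shut) to 1.0 (fully open).
Only numpy, scipy, OpenCV 4.12 (cv2) and the standard library are available. Lean on these libraries where they do the work, as an engineer would, in place of code of your own. Each camera call takes 0.05 s, during which the arm holds its last target.

## Working session

There is one attempt and no reset: what is moved stays moved. The work goes in short steps, Python scripts to look and compute and a tool call to move; the robot and the scene stay as the last step left them, time stands still between calls to the robot, and variables do not carry over. Pictures are saved under pics/ and viewed, and the job is handed in when it is done.

Besides the shell and the picture viewer there is one more tool, called after "Call:" as name([rows], argument=value, ...), one row to a line, values as JSON. play_rows: Moves the arm, as the interface text tells. Shift numbers are shares of 2 cm and turn numbers shares of 0.1 rad, none past 1 either way. Its arguments: {"type":"object","properties":{"deltas":{"type":"array","items":{"type":"object","properties":{"dx":{"type":"number"},"dy":{"type":"number"},"dz":{"type":"number"},"ax":{"type":"number"},"ay":{"type":"number"},"az":{"type":"number"}}}},"claw":{"type":"number"},"newtons":{"type":"number"}},"required":["deltas"]}

```bash
mkdir -p pics; ls; python3 - <<'E'
from workcell import monitor, cams
import cv2
s=monitor.read_state()
for k,v in s.items(): print(k,v)
for n in ["scene","top","wrist"]:
    c=cams.get_calibration(n); print(n,c)
    cv2.imwrite(f"pics/{n}0.png",cams.grab_frame(n))
E
```

```text
pics
t 0.0
joint_pos [-1.29389453  0.32182648 -0.07007078  1.4516779   0.02258827  1.37080167
 -0.05688172]
joint_vel [ 0.0019585   0.00067712  0.00270953 -0.00235782  0.00131405  0.00093559
 -0.0003449 ]
tau [ 5.60189328e-04 -4.93580246e+01 -3.81947318e-01 -3.14332974e+01
  1.32074862e-02  1.14073345e-02 -1.30960181e-06]
tcp_pos [168.80303756 627.28283198 302.81953893]
ee_rot [ 0.70095528  0.09195677  0.70106923 -0.09331441]
contact_force [-0.30139009  0.1713892   0.28336916]
moment [ 0.00611375  0.04302279 -0.01387809]
finger_gap 0.9983118473054997
scene {'intrinsics': array([[390.77676271,   0.        , 313.97180524],
       [  0.        , 390.77676271, 203.88375989],
       [  0.        ,   0.        ,   1.        ]]), 'world_to_cam': array([[-4.46115799e-01,  8.94852441e-01, -1.48257720e-02,
         2.32734357e+02],
       [ 6.47544092e-01,  3.11300152e-01, -6.95542137e-01,
        -3.35816884e+02],
       [-6.17792314e-01, -3.19892677e-01, -7.18332327e-01,
         1.18929366e+03],
       [ 0.00000000e+00,  0.00000000e+00,  0.00000000e+00,
         1.00000000e+00]])}
top {'int
[... 356 characters left out ...]
  [ 2.30094652e-01, -1.97169242e-02, -9.72968496e-01,
         9.86561465e+02],
       [ 0.00000000e+00,  0.00000000e+00,  0.00000000e+00,
         1.00000000e+00]])}
wrist {'intrinsics': array([[332.15174266,   0.        , 309.67693083],
       [  0.        , 332.15174266, 203.39369188],
       [  0.        ,   0.        ,   1.        ]]), 'world_to_cam': array([[ 2.59369097e-01,  9.65776942e-01, -1.60291463e-03,
        -6.48895518e+02],
       [ 9.15131977e-01, -2.45236794e-01,  3.19988093e-01,
        -4.26470159e+01],
       [ 3.08644028e-01, -8.44619011e-02, -9.47420208e-01,
         3.80282603e+02],
       [ 0.00000000e+00,  0.00000000e+00,  0.00000000e+00,
         1.00000000e+00]])}
```

View pics/scene0.png

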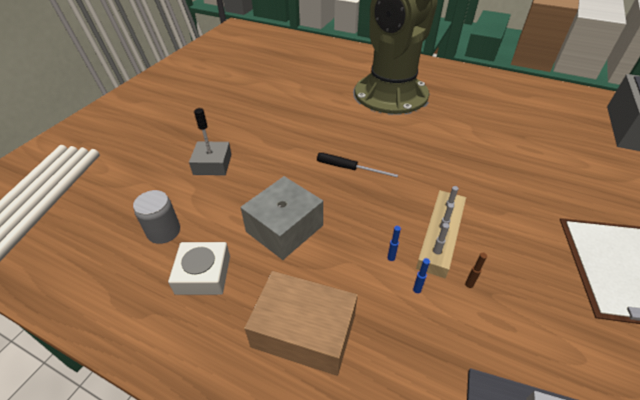

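View pics/top0.png

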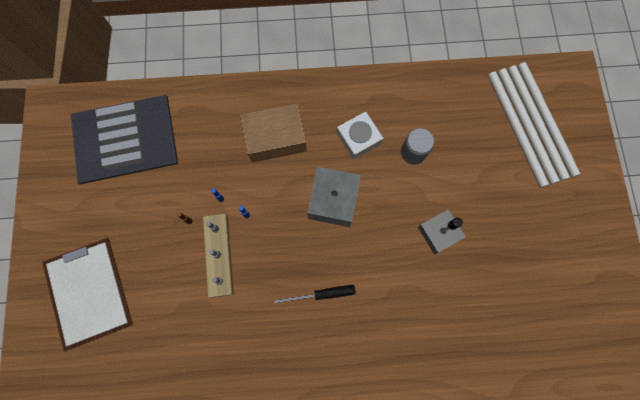

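View pics/wrist0.png

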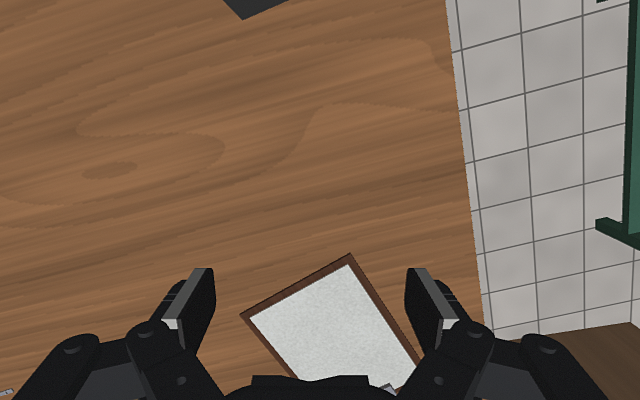

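Scene: the rod stands in the dark stand (scene ≈ (205,140), top ≈ (447,229)). The foot's socket is at scene (282,204), top (335,193). The rack with three grey pins is at top (214,227), (215,254), (217,281). The blue and brown pins are decoys. Enlarging for measurement.

```bash
python3 - <<'E'
import cv2,numpy as np
t=cv2.imread('pics/top0.png'); s=cv2.imread('pics/scene0.png')
def crop(im,x,y,w,h,f): return cv2.resize(im[y:y+h,x:x+w],None,fx=f,fy=f,interpolation=cv2.INTER_CUBIC)
a=np.hstack([crop(t,195,205,50,100,5),crop(t,300,160,70,100,5)[:, :]])
cv2.imwrite('pics/c1.png',a)
cv2.imwrite('pics/c2.png',np.vstack([crop(t,415,200,60,60,5),]) )
b=np.hstack([crop(s,180,100,60,80,5),crop(s,410,180,70,80,5)])
cv2.imwrite('pics/c3.png',b)
cv2.imwrite('pics/c4.png',crop(s,235,170,100,90,5))
E
```

```text
(no output)
```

View pics/c1.png

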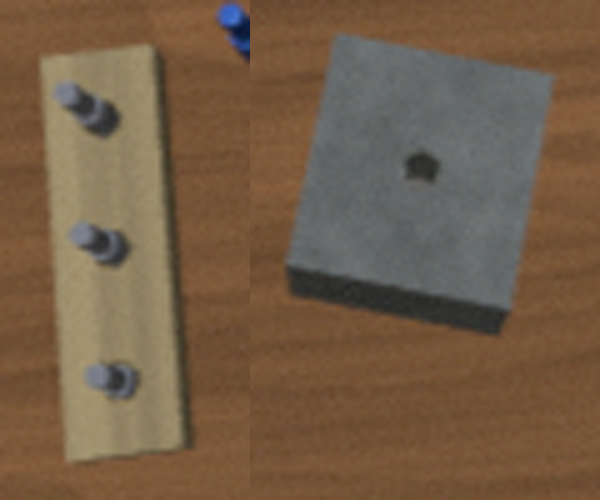

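View pics/c2.png

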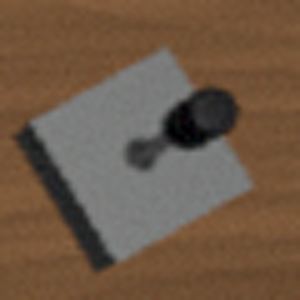

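View pics/c3.png

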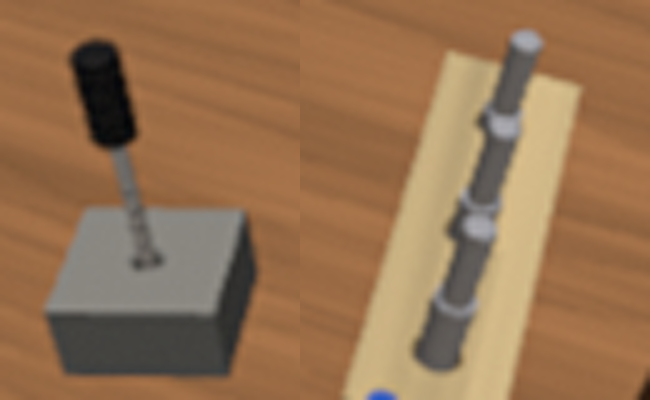

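View pics/c4.png

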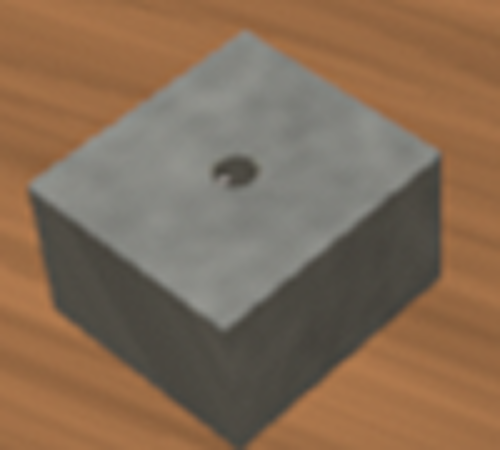

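```bash
cat > h.py <<'E'
import numpy as np, cv2
from workcell import monitor, cams
def ray(name,uv,z,cal=None):
    c=cal or cams.get_calibration(name); K=c['intrinsics'];T=c['world_to_cam'];R=T[:3,:3]
    o=-R.T@T[:3,3]; d=R.T@np.linalg.inv(K)@np.array([uv[0],uv[1],1.])
    return o+d*(z-o[2])/d[2]
def proj(name,p,cal=None):
    c=cal or cams.get_calibration(name); q=c['world_to_cam'][:3,:3]@np.array(p,float)+c['world_to_cam'][:3,3]
    q=c['intrinsics']@q; return q[:2]/q[2]
E
python3 - <<'E'
from h import *
np.set_printoptions(precision=1,suppress=True)
def m(x,y,u,v): return (x+(u+.5)/5-.5, y+(v+.5)/5-.5)
def rep(n,name,x,y,pts,z):
    P=np.array([ray(name,m(x,y,*p),z) for p in pts]); print(n,name,P[:,:2].tolist() if 0 else '', P.mean(0)); 
    for p in P: print('   ',p)
rep('foot','top',300,160,[(87,35),(304,75),(260,307),(38,265)],75)
rep('footmouth','top',300,160,[(172,167)],75)
rep('foot','scene',235,170,[(247,30),(441,155),(225,332),(30,188)],75)
rep('mouth','scene',235,170,[(236,173)],75)
rep('stand','top',415,200,[(168,45),(252,187),(108,270),(27,125)],40)
rep('stand hole','top',415,200,[(142,153)],40)
rep('stand','scene',180,100,[(85,208),(243,211),(217,317),(48,312)],40)
rep('standhole','scene',180,100,[(147,262)],40)
rep('handle top','top',415,200,[(211,112)],155)
rep('handle top','scene',180,100,[(95,52)],155)
rep('rack','top',195,205,[(40,58),(154,45),(186,445),(66,460)],30)
rep('holes','top',195,205,[(101,118),(113,248),(124,381)],30)
E
```

```text
foot top  [610.5 -26.6  75. ]
    [681.8  10.2  75. ]
    [653.7 -95.1  75. ]
    [539.3 -63.2  75. ]
    [567.4  41.9  75. ]
footmouth top  [611.5 -26.5  75. ]
    [611.5 -26.5  75. ]
foot scene  [610.5 -24.6  75. ]
    [536.8 -61.8  75. ]
    [568.1  43.8  75. ]
    [683.4  12.1  75. ]
    [653.7 -92.7  75. ]
mouth scene  [611.8 -24.2  75. ]
    [611.8 -24.2  75. ]
stand top  [ 505.4 -288.4   40. ]
    [ 560.3 -310.7   40. ]
    [ 486.1 -342.    40. ]
    [ 450.5 -265.6   40. ]
    [ 524.8 -235.1   40. ]
stand hole top  [ 506.8 -290.2   40. ]
    [ 506.8 -290.2   40. ]
stand scene  [ 506.3 -288.4   40. ]
    [ 486.  -342.7   40. ]
    [ 454.3 -270.    40. ]
    [ 526.8 -233.5   40. ]
    [ 558.  -307.4   40. ]
standhole scene  [ 507.6 -288.3   40. ]
    [ 507.6 -288.3   40. ]
handle top top  [ 505.7 -288.   155. ]
    [ 505.7 -288.   155. ]
handle top scene  [ 505.5 -288.6  155. ]
    [ 505.5 -288.6  155. ]
rack top  [488.3 271.   30. ]
    [586.2 305.1  30. ]
    [588.9 247.8  30. ]
    [390.5 236.6  30. ]
    [387.5 294.4  30. ]
holes top  [488.2 270.3  30. ]
    [553.4 275.   30. ]
    [488.1 270.1  30. ]
    [423.1 265.9  30. ]
```

```bash
python3 - <<'E'
from h import *
np.set_printoptions(precision=1,suppress=True)
def m(x,y,u,v): return (x+(u+.5)/5-.5, y+(v+.5)/5-.5)
print('measured stem tops top view', [m(195,205,*p) for p in [(67,93),(82,233),(97,374)]])
print('measured stem tops scene', [m(410,180,*p) for p in [(478-300,228),(505-300,124),(526-300,42)]])
for n,P in zip('far mid near'.split(),[(553.2,275),(488.2,270.5),(423.2,266)]):
    for z in (78,90,102): print(n,z,proj('top',(*P,z)),proj('scene',(*P,z)))
E
```

```text
measured stem tops top view [(208.0, 223.2), (211.0, 251.2), (214.0, 279.4)]
measured stem tops scene [(445.2, 225.2), (450.6, 204.4), (454.8, 188.0)]
far 78 [210.2 224.8] [442.2 233.7]
far 90 [208.9 223.9] [443.7 229.4]
far 102 [207.7 223. ] [445.2 225. ]
mid 78 [212.4 251.8] [448.1 209.3]
mid 90 [211.2 251.2] [449.6 204.9]
mid 102 [210.  250.6] [451.1 200.4]
near 78 [214.8 279.6] [453.5 187.4]
near 90 [213.6 279.3] [454.9 183. ]
near 102 [212.3 279. ] [456.4 178.5]
```

Call:
play_rows([
  {"dy": -0.6, "dz": 1, "ax": -0.33},
  {"dy": -0.6, "dz": 1, "ax": -0.33},
  {"dy": -0.6, "dz": 1, "ax": -0.33},
  {"dy": -0.7, "dz": 1, "ax": -0.33},
  {"dy": -0.7, "dz": 1, "ax": -0.33},
  {"dy": -0.8, "dz": 1, "ax": -0.33},
  {"dy": -0.8, "dz": 1, "ax": -0.33},
  {"dy": -0.8, "dz": 1, "ax": -0.33},
], claw=0.3, newtons=20)

```text
invalid input at $.deltas[0]: expected keys dx, dy, dz, ax, ay, az
```

The pins are identified: long is the far one (x≈553), mid is in the middle (488), and short is the near one (423). Both views agree.

Call:
play_rows([
  {"dx": 0, "dy": -0.6, "dz": 1, "ax": -0.33, "ay": 0, "az": 0},
  {"dx": 0, "dy": -0.6, "dz": 1, "ax": -0.33, "ay": 0, "az": 0},
  {"dx": 0, "dy": -0.6, "dz": 1, "ax": -0.33, "ay": 0, "az": 0},
  {"dx": 0, "dy": -0.7, "dz": 1, "ax": -0.33, "ay": 0, "az": 0},
  {"dx": 0, "dy": -0.7, "dz": 1, "ax": -0.33, "ay": 0, "az": 0},
  {"dx": 0, "dy": -0.8, "dz": 1, "ax": -0.33, "ay": 0, "az": 0},
  {"dx": 0, "dy": -0.8, "dz": 1, "ax": -0.33, "ay": 0, "az": 0},
  {"dx": 0, "dy": -0.8, "dz": 1, "ax": -0.33, "ay": 0, "az": 0},
], claw=0.3, newtons=20)

```text
t: 1.15
tcp_pos: [312.7, 490.3, 299.3]
ee_rot: [0.706, -0.008, 0.709, 0.003]
contact_force: [0.6, 0.3, 0.3]
finger_gap: 0.701
```

Call:
play_rows([
  {"dx": 0.2, "dy": -1, "dz": 1, "ax": 0.1, "ay": 0, "az": 0},
  {"dx": 0.2, "dy": -1, "dz": 1, "ax": 0, "ay": 0, "az": 0},
  {"dx": 0.2, "dy": -1, "dz": 1, "ax": 0, "ay": 0, "az": 0},
  {"dx": 0.2, "dy": -1, "dz": 1, "ax": 0, "ay": 0, "az": 0},
  {"dx": 0.2, "dy": -1, "dz": 1, "ax": 0, "ay": 0, "az": 0},
  {"dx": 0.2, "dy": -1, "dz": 1, "ax": 0, "ay": 0, "az": 0},
  {"dx": 0.2, "dy": -1, "dz": 1, "ax": 0, "ay": 0, "az": 0},
  {"dx": 0.2, "dy": -1, "dz": 1, "ax": 0, "ay": 0, "az": 0},
])

```text
t: 2.15
tcp_pos: [477.7, 325.0, 264.7]
ee_rot: [0.705, -0.005, 0.709, -0.001]
contact_force: [0.1, 0.2, -1.6]
finger_gap: 0.696
```

Call:
play_rows([
  {"dx": 0, "dy": -1, "dz": 0.2, "ax": 0, "ay": 0, "az": 0},
  {"dx": 0, "dy": -1, "dz": 0.2, "ax": 0, "ay": 0, "az": 0},
  {"dx": 0, "dy": -1, "dz": 0.2, "ax": 0, "ay": 0, "az": 0},
  {"dx": 0, "dy": -1, "dz": 0.2, "ax": 0, "ay": 0, "az": 0},
  {"dx": 0, "dy": -1, "dz": 0.2, "ax": 0, "ay": 0, "az": 0},
  {"dx": 0, "dy": -1, "dz": 0.2, "ax": 0, "ay": 0, "az": 0},
  {"dx": 0, "dy": -1, "dz": 0.2, "ax": 0, "ay": 0, "az": 0},
  {"dx": 0, "dy": -1, "dz": 0.2, "ax": 0, "ay": 0, "az": 0},
])

```text
t: 3.15
tcp_pos: [510.4, 155.8, 266.6]
ee_rot: [0.705, -0.006, 0.71, -0.0]
contact_force: [-0.2, -0.1, 0.1]
finger_gap: 0.702
```

Call:
play_rows([
  {"dx": 0, "dy": -1, "dz": 0.2, "ax": 0, "ay": 0, "az": 0},
  {"dx": 0, "dy": -1, "dz": 0.2, "ax": 0, "ay": 0, "az": 0},
  {"dx": 0, "dy": -1, "dz": 0.2, "ax": 0, "ay": 0, "az": 0},
  {"dx": 0, "dy": -1, "dz": 0, "ax": 0, "ay": 0, "az": 0},
  {"dx": 0, "dy": -1, "dz": 0, "ax": 0, "ay": 0, "az": 0},
  {"dx": 0, "dy": -1, "dz": 0, "ax": 0, "ay": 0, "az": 0},
  {"dx": 0, "dy": -1, "dz": 0, "ax": 0, "ay": 0, "az": 0},
  {"dx": 0, "dy": -1, "dz": 0, "ax": 0, "ay": 0, "az": 0},
])

```text
t: 4.15
tcp_pos: [522.3, -13.8, 269.6]
ee_rot: [0.706, -0.005, 0.708, 0.002]
contact_force: [-0.6, 0.4, -0.1]
finger_gap: 0.694
```

```bash
python3 - <<'E'
from h import *
import json
c=cams.get_calibration('wrist'); im=cams.grab_frame('wrist'); cv2.imwrite('pics/w1.png',im)
print(proj('wrist',(611.5,-25.5,75),c)); np.savez('w1.npz',**c)
E
```

```text
[297.40913713 288.24096902]
```

View pics/w1.png

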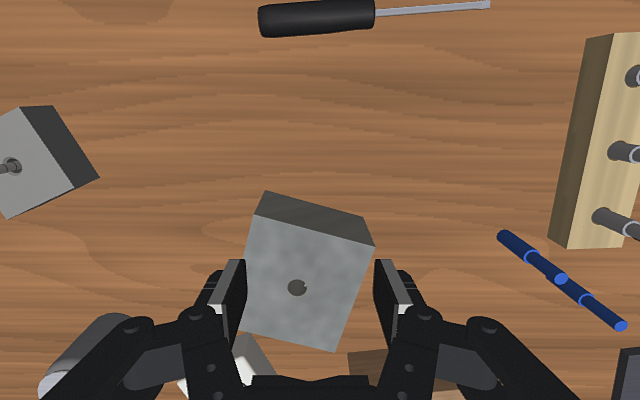

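Call:
play_rows([
  {"dx": 0.1, "dy": -1, "dz": -0.1, "ax": 0, "ay": 0, "az": 0},
  {"dx": 0.1, "dy": -1, "dz": -0.1, "ax": 0, "ay": 0, "az": 0},
  {"dx": 0.1, "dy": -1, "dz": -0.1, "ax": 0, "ay": 0, "az": 0},
  {"dx": 0.1, "dy": -1, "dz": -0.1, "ax": 0, "ay": 0, "az": 0},
  {"dx": 0.1, "dy": -1, "dz": -0.1, "ax": 0, "ay": 0, "az": 0},
  {"dx": 0.1, "dy": -1, "dz": -0.1, "ax": 0, "ay": 0, "az": 0},
  {"dx": 0.1, "dy": -1, "dz": -0.1, "ax": 0, "ay": 0, "az": 0},
  {"dx": 0.1, "dy": -1, "dz": -0.1, "ax": 0, "ay": 0, "az": 0},
])

```text
t: 5.2
tcp_pos: [505.6, -179.7, 255.6]
ee_rot: [0.707, -0.005, 0.707, 0.003]
contact_force: [-0.0, 0.3, 0.3]
finger_gap: 0.695
```

Call:
play_rows([
  {"dx": 0, "dy": -1, "dz": 0, "ax": 0, "ay": 0, "az": 0},
  {"dx": 0, "dy": -1, "dz": 0, "ax": 0, "ay": 0, "az": 0},
  {"dx": 0, "dy": -1, "dz": 0, "ax": 0, "ay": 0, "az": 0},
  {"dx": 0, "dy": -1, "dz": 0, "ax": 0, "ay": 0, "az": 0},
  {"dx": 0, "dy": -1, "dz": 0, "ax": 0, "ay": 0, "az": 0},
  {"dx": 0, "dy": -0.2, "dz": 0, "ax": 0, "ay": 0, "az": 0},
  {"dx": 0.3, "dy": 0, "dz": 0, "ax": 0, "ay": 0, "az": 0},
  {"dx": 0, "dy": 0, "dz": 0, "ax": 0, "ay": 0, "az": 0},
])

```text
t: 6.2
tcp_pos: [505.8, -284.6, 249.6]
ee_rot: [0.708, -0.004, 0.706, 0.006]
contact_force: [0.0, 0.3, -0.7]
finger_gap: 0.699
```

```bash
python3 - <<'E'
from h import *
c=cams.get_calibration('wrist'); im=cams.grab_frame('wrist'); cv2.imwrite('pics/w2.png',im)
print(proj('wrist',(506.5,-288.5,40),c),proj('wrist',(506,-288.5,155),c),monitor.read_state()['tcp_pos']); np.savez('w2.npz',**c)
E
```

```text
[305.05137142 189.86132329] [302.90457611 248.47726647] [ 505.99249522 -284.64706118  249.93495323]
```

View pics/w2.png

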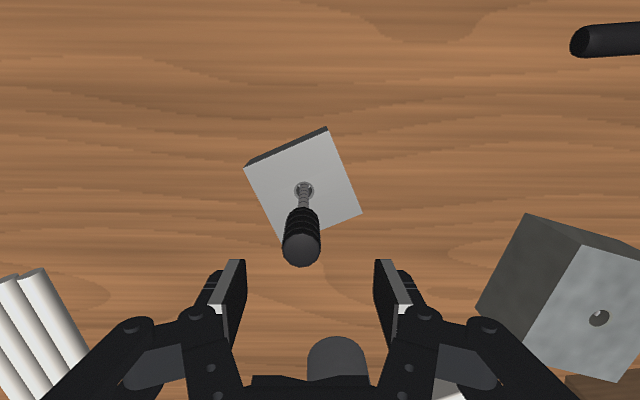

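Call:
play_rows([
  {"dx": 0.7, "dy": -0.1, "dz": 0, "ax": 0, "ay": 0, "az": 0},
  {"dx": 0.7, "dy": -0.1, "dz": 0, "ax": 0, "ay": 0, "az": 0},
  {"dx": 0.7, "dy": 0, "dz": 0, "ax": 0, "ay": 0, "az": 0},
  {"dx": 0.5, "dy": 0, "dz": 0, "ax": 0, "ay": 0, "az": 0},
  {"dx": 0.3, "dy": 0, "dz": 0, "ax": 0, "ay": 0, "az": 0},
  {"dx": 0, "dy": 0, "dz": 0, "ax": 0, "ay": 0, "az": 0},
  {"dx": 0, "dy": 0, "dz": 0, "ax": 0, "ay": 0, "az": 0},
  {"dx": 0, "dy": 0, "dz": 0, "ax": 0, "ay": 0, "az": 0},
])

```text
t: 7.25
tcp_pos: [506.5, -287.3, 187.3]
ee_rot: [0.708, -0.004, 0.706, 0.007]
contact_force: [0.2, -0.7, -0.4]
finger_gap: 0.699
```

Call:
play_rows([
  {"dx": 0, "dy": -0.08, "dz": 0, "ax": 0, "ay": 0, "az": 0},
  {"dx": 0, "dy": 0, "dz": 0, "ax": 0, "ay": 0, "az": 0},
  {"dx": 0, "dy": 0, "dz": 0, "ax": 0, "ay": 0, "az": 0},
  {"dx": 0, "dy": 0, "dz": 0, "ax": 0, "ay": 0, "az": 0},
  {"dx": 0, "dy": 0, "dz": 0, "ax": 0, "ay": 0, "az": 0},
  {"dx": 0, "dy": 0, "dz": 0, "ax": 0, "ay": 0, "az": 0},
  {"dx": 0, "dy": 0, "dz": 0, "ax": 0, "ay": 0, "az": 0},
  {"dx": 0, "dy": 0, "dz": 0, "ax": 0, "ay": 0, "az": 0},
], claw=1, newtons=25)

```text
t: 8.25
tcp_pos: [506.9, -289.3, 188.1]
ee_rot: [0.708, -0.005, 0.706, 0.007]
contact_force: [-0.2, -0.6, -0.8]
finger_gap: 0.252
```

Call:
play_rows([
  {"dx": -0.8, "dy": 0, "dz": 0, "ax": 0, "ay": 0, "az": 0},
  {"dx": -1, "dy": 0, "dz": 0, "ax": 0, "ay": 0, "az": 0},
  {"dx": -1, "dy": 0.2, "dz": 0, "ax": 0.1, "ay": 0, "az": 0},
  {"dx": -0.8, "dy": 1, "dz": 0.3, "ax": 0, "ay": 0, "az": 0},
  {"dx": -0.7, "dy": 1, "dz": 0.5, "ax": 0, "ay": 0, "az": 0},
  {"dx": -0.3, "dy": 1, "dz": 0.5, "ax": 0, "ay": 0, "az": 0},
  {"dx": 0, "dy": 1, "dz": 0.5, "ax": 0, "ay": 0, "az": 0},
  {"dx": 0, "dy": 1, "dz": 0.5, "ax": 0, "ay": 0, "az": 0},
])

```text
t: 9.25
tcp_pos: [552.3, -185.9, 291.7]
ee_rot: [0.71, 0.001, 0.704, 0.0]
contact_force: [-0.6, 0.5, -0.6]
finger_gap: 0.25
```

Call:
play_rows([
  {"dx": 0, "dy": 1, "dz": 0.4, "ax": 0, "ay": 0.09, "az": 0},
  {"dx": 0, "dy": 1, "dz": 0.4, "ax": 0, "ay": 0, "az": 0},
  {"dx": 0, "dy": 1, "dz": 0.4, "ax": 0, "ay": 0, "az": 0},
  {"dx": 0, "dy": 1, "dz": 0.4, "ax": 0, "ay": 0, "az": 0},
  {"dx": 0, "dy": 1, "dz": 0.4, "ax": 0, "ay": 0, "az": 0},
  {"dx": 0, "dy": 1, "dz": 0.4, "ax": 0, "ay": 0, "az": 0},
  {"dx": 0, "dy": 1, "dz": 0.4, "ax": 0, "ay": 0, "az": 0},
  {"dx": 0, "dy": 0, "dz": 0, "ax": 0, "ay": 0, "az": 0},
])

```text
t: 10.25
tcp_pos: [612.2, -36.1, 296.1]
ee_rot: [0.708, -0.0, 0.706, 0.001]
contact_force: [0.2, -0.6, -1.0]
finger_gap: 0.248
```

```bash
cat >> h.py <<'E'
from scipy.spatial.transform import Rotation as Ro
def pose():
    s=monitor.read_state(); q=s['ee_rot']; R=Ro.from_quat([q[1],q[2],q[3],q[0]]).as_matrix(); return np.array(s['tcp_pos']),R,s
E
python3 - <<'E'
from h import *
np.set_printoptions(precision=4,suppress=True)
p,R,s=pose(); print(p,s['t'],'\n',R); print('tip est',p+178.1*R[:,0])
im=cams.grab_frame('scene'); cv2.imwrite('pics/s1.png',cv2.resize(im[90:240,200:360],None,fx=4.8,fy=4,interpolation=3) if 0 else cv2.resize(im[80:230,200:360],None,fx=4,fy=4,interpolation=cv2.INTER_CUBIC))
im=cams.grab_frame('top'); cv2.imwrite('pics/t1.png',cv2.resize(im[130:260,250:410],None,fx=4,fy=4,interpolation=cv2.INTER_CUBIC))
E
```

```text
[612.2284 -36.0802 296.1207] 10.25 
 [[ 0.0036 -0.0022  1.    ]
 [ 0.002   1.      0.0022]
 [-1.      0.002   0.0036]]
tip est [612.8684 -35.7159 118.0222]
```

View pics/s1.png

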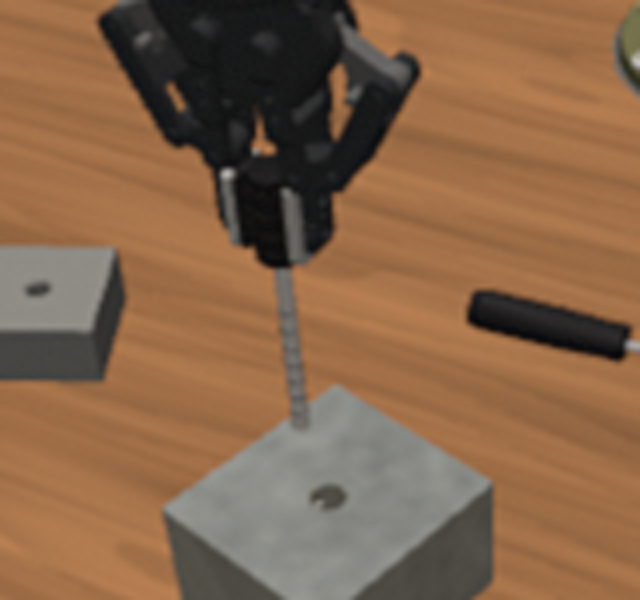

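View pics/t1.png

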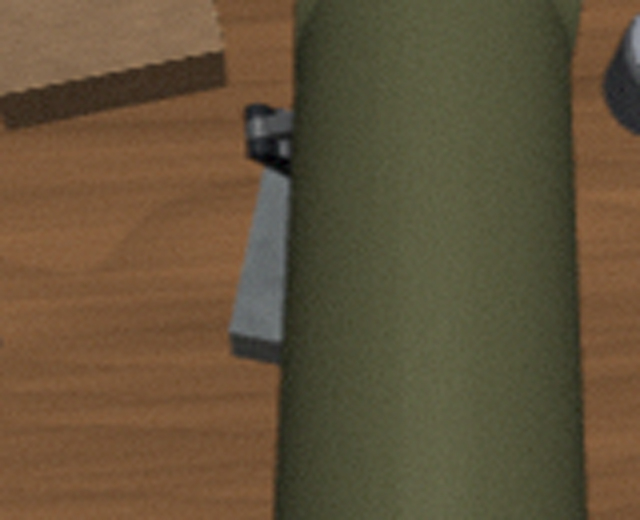

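```bash
python3 - <<'E'
from h import *
print(proj('scene',(612.9,-35.7,118)), proj('scene',(612.4,-35.9,218)), 'meas tip ~',200+301/4-.4,80+427/4-.4,'handle bottom~',200+285/4-.4,80+262/4-.4)
E
```

```text
[274.54691183 186.85756953] [269.47149094 143.98316833] meas tip ~ 274.85 186.35 handle bottom~ 270.85 145.1
```

Call:
play_rows([
  {"dx": 0.4, "dy": 0.25, "dz": -0.05, "ax": 0, "ay": 0, "az": 0},
  {"dx": 0.4, "dy": 0.25, "dz": 0, "ax": 0, "ay": 0, "az": 0},
  {"dx": 0.4, "dy": 0, "dz": 0, "ax": 0, "ay": 0, "az": 0},
  {"dx": 0.3, "dy": 0, "dz": 0, "ax": 0, "ay": 0, "az": 0},
  {"dx": 0, "dy": 0, "dz": 0, "ax": 0, "ay": 0, "az": 0},
  {"dx": 0, "dy": 0, "dz": 0, "ax": 0, "ay": 0, "az": 0},
  {"dx": 0, "dy": 0, "dz": 0, "ax": 0, "ay": 0, "az": 0},
  {"dx": 0, "dy": 0, "dz": 0, "ax": 0, "ay": 0, "az": 0},
])

```text
t: 11.35
tcp_pos: [609.7, -32.4, 264.3]
ee_rot: [0.708, 0.002, 0.706, -0.003]
contact_force: [0.1, 0.3, -1.0]
finger_gap: 0.248
```

```bash
python3 - <<'E'
from h import *
np.set_printoptions(precision=4,suppress=True)
p,R,s=pose(); print(p,s['t'],'\n',R); tip=p+178.1*R[:,0];print('tip est',tip)
c=cams.get_calibration('wrist');print(proj('wrist',tip,c),proj('wrist',(611.5,-25.5,75),c), proj('scene',tip))
im=cams.grab_frame('scene'); cv2.imwrite('pics/s2.png',cv2.resize(im[130:230,220:360],None,fx=5,fy=5,interpolation=cv2.INTER_CUBIC))
im=cams.grab_frame('wrist'); cv2.imwrite('pics/w3.png',cv2.resize(im[200:330,220:380],None,fx=4,fy=4,interpolation=cv2.INTER_CUBIC))
E
```

```text
[609.6889 -32.4306 264.2681] 11.35 
 [[ 0.0031  0.0073  1.    ]
 [-0.0006  1.     -0.0073]
 [-1.     -0.0006  0.0031]]
tip est [610.2451 -32.5453  86.169 ]
[310.2432 200.9402] [318.8383 198.033 ] [278.0652 198.3766]
```

View pics/s2.png

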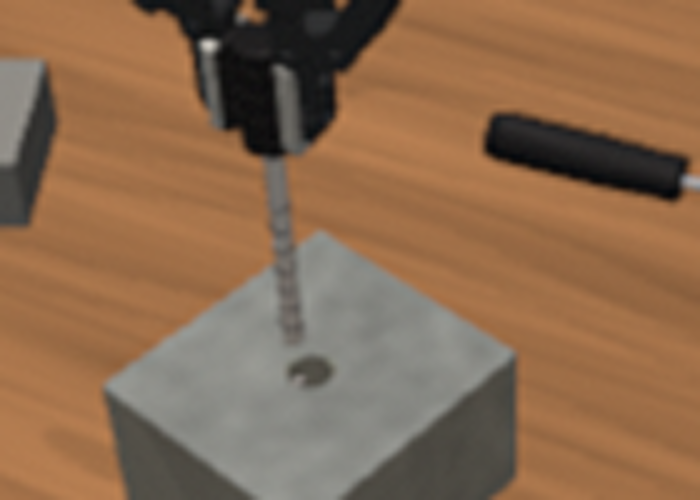

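View pics/w3.png

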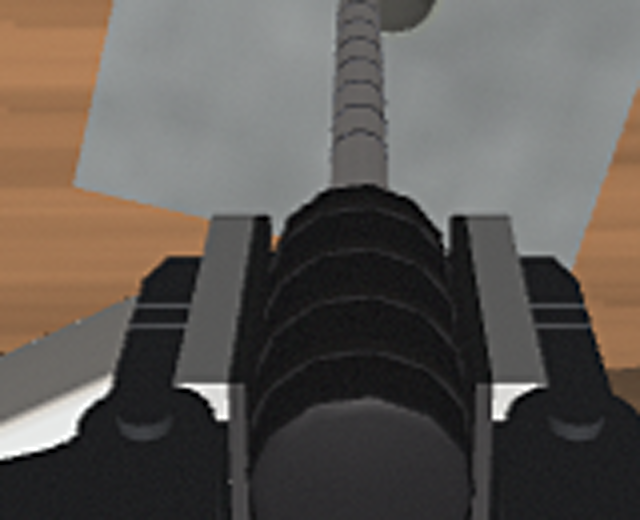

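Call:
play_rows([
  {"dx": 0, "dy": 0.2, "dz": 0.04, "ax": -0.03, "ay": 0, "az": 0},
  {"dx": 0, "dy": 0.15, "dz": 0.04, "ax": -0.03, "ay": 0.03, "az": 0},
  {"dx": 0, "dy": 0, "dz": 0, "ax": 0, "ay": 0, "az": 0},
  {"dx": 0, "dy": 0, "dz": 0, "ax": 0, "ay": 0, "az": 0},
  {"dx": 0, "dy": 0, "dz": 0, "ax": 0, "ay": 0, "az": 0},
  {"dx": 0, "dy": 0, "dz": 0, "ax": 0, "ay": 0, "az": 0},
  {"dx": 0, "dy": 0, "dz": 0, "ax": 0, "ay": 0, "az": 0},
  {"dx": 0, "dy": 0, "dz": 0, "ax": 0, "ay": 0, "az": 0},
])

```text
t: 12.45
tcp_pos: [611.5, -24.8, 264.3]
ee_rot: [0.707, 0.0, 0.707, -0.0]
contact_force: [-0.6, -0.5, 0.1]
finger_gap: 0.248
```

```bash
python3 - <<'E'
from h import *
np.set_printoptions(precision=4,suppress=True)
p,R,s=pose(); print(p,s['t'],'\n',R); tip=p+178.1*R[:,0];print('tip est',tip)
c=cams.get_calibration('wrist');print(proj('wrist',tip,c),proj('wrist',(611.5,-25.5,75),c), proj('scene',tip))
im=cams.grab_frame('scene'); a=cv2.resize(im[130:230,240:320],None,fx=5,fy=5,interpolation=cv2.INTER_CUBIC)
im=cams.grab_frame('wrist'); b=cv2.resize(im[170:270,280:340],None,fx=5,fy=5,interpolation=cv2.INTER_CUBIC)
cv2.imwrite('pics/s3.png',np.hstack([a,b]))
E
```

```text
[611.4678 -24.8471 264.2985] 12.45 
 [[-0.      0.0007  1.    ]
 [-0.0006  1.     -0.0007]
 [-1.     -0.0006 -0.    ]]
tip est [611.4596 -24.9599  86.1985]
[310.2236 200.9095] [309.5497 196.6761] [281.1352 199.9664]
```

View pics/s3.png

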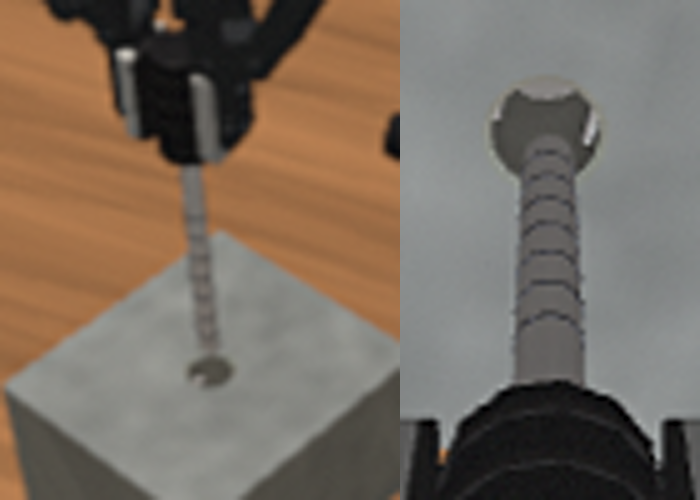

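Call:
play_rows([
  {"dx": 0.5, "dy": 0, "dz": 0, "ax": 0, "ay": 0, "az": 0},
  {"dx": 0.5, "dy": -0.02, "dz": 0, "ax": 0, "ay": 0, "az": 0},
  {"dx": 0.4, "dy": 0, "dz": 0, "ax": 0, "ay": 0, "az": 0},
  {"dx": 0.1, "dy": 0, "dz": 0, "ax": 0, "ay": 0, "az": 0},
  {"dx": 0.1, "dy": 0, "dz": 0, "ax": 0, "ay": 0, "az": 0},
  {"dx": 0.1, "dy": 0, "dz": 0, "ax": 0, "ay": 0, "az": 0},
  {"dx": 0.1, "dy": 0, "dz": 0, "ax": 0, "ay": 0, "az": 0},
  {"dx": 0.05, "dy": 0, "dz": 0, "ax": 0, "ay": 0, "az": 0},
], newtons=20)

```text
t: 13.55
tcp_pos: [611.3, -25.3, 224.3]
ee_rot: [0.707, 0.0, 0.707, -0.0]
contact_force: [-0.2, -0.2, 0.0]
finger_gap: 0.253
```

Call:
play_rows([
  {"dx": 0.05, "dy": 0, "dz": 0, "ax": 0, "ay": 0, "az": 0},
  {"dx": 0.1, "dy": 0, "dz": 0, "ax": 0, "ay": 0, "az": 0},
  {"dx": 0.1, "dy": 0, "dz": 0, "ax": 0, "ay": 0, "az": 0},
  {"dx": 0.1, "dy": 0, "dz": 0, "ax": 0, "ay": 0, "az": 0},
  {"dx": 0.1, "dy": 0, "dz": 0, "ax": 0, "ay": 0, "az": 0},
  {"dx": 0.05, "dy": 0, "dz": 0, "ax": 0, "ay": 0, "az": 0},
  {"dx": 0.05, "dy": 0, "dz": 0, "ax": 0, "ay": 0, "az": 0},
  {"dx": 0.05, "dy": 0, "dz": 0, "ax": 0, "ay": 0, "az": 0},
])

```text
t: 14.55
tcp_pos: [611.4, -25.3, 211.7]
ee_rot: [0.707, 0.0, 0.707, -0.0]
contact_force: [-0.0, -0.2, 0.3]
finger_gap: 0.254
```

Call:
play_rows([
  {"dx": 0.05, "dy": 0, "dz": 0, "ax": 0, "ay": 0, "az": 0},
  {"dx": 0.05, "dy": 0, "dz": 0, "ax": 0, "ay": 0, "az": 0},
  {"dx": 0.05, "dy": 0, "dz": 0, "ax": 0, "ay": 0, "az": 0},
  {"dx": 0.05, "dy": 0, "dz": 0, "ax": 0, "ay": 0, "az": 0},
  {"dx": 0.05, "dy": 0, "dz": 0, "ax": 0, "ay": 0, "az": 0},
  {"dx": 0.05, "dy": 0, "dz": 0, "ax": 0, "ay": 0, "az": 0},
  {"dx": 0.05, "dy": 0, "dz": 0, "ax": 0, "ay": 0, "az": 0},
  {"dx": 0.05, "dy": 0, "dz": 0, "ax": 0, "ay": 0, "az": 0},
])

```text
t: 15.55
tcp_pos: [611.5, -25.3, 203.3]
ee_rot: [0.707, -0.0, 0.707, -0.0]
contact_force: [-0.9, 0.8, -0.2]
finger_gap: 0.246
```

Call:
play_rows([
  {"dx": 0.05, "dy": 0, "dz": 0, "ax": 0, "ay": 0, "az": 0},
  {"dx": 0.05, "dy": 0, "dz": 0, "ax": 0, "ay": 0, "az": 0},
  {"dx": 0.05, "dy": 0, "dz": 0, "ax": 0, "ay": 0, "az": 0},
  {"dx": 0.05, "dy": 0, "dz": 0, "ax": 0, "ay": 0, "az": 0},
  {"dx": 0.05, "dy": 0, "dz": 0, "ax": 0, "ay": 0, "az": 0},
  {"dx": 0.05, "dy": 0, "dz": 0, "ax": 0, "ay": 0, "az": 0},
  {"dx": 0.05, "dy": 0, "dz": 0, "ax": 0, "ay": 0, "az": 0},
  {"dx": 0.05, "dy": 0, "dz": 0, "ax": 0, "ay": 0, "az": 0},
])

```text
t: 16.55
tcp_pos: [612.2, -25.6, 201.0]
ee_rot: [0.708, 0.001, 0.706, 0.0]
contact_force: [-2.4, 0.5, 5.2]
finger_gap: 0.25
```

Call:
play_rows([
  {"dx": 0.07, "dy": 0, "dz": 0, "ax": 0, "ay": 0, "az": 0},
  {"dx": 0.07, "dy": 0, "dz": 0, "ax": 0, "ay": 0, "az": 0},
  {"dx": 0.07, "dy": 0, "dz": 0, "ax": 0, "ay": 0, "az": 0},
  {"dx": -0.5, "dy": 0, "dz": 0, "ax": 0, "ay": 0, "az": 0},
  {"dx": -0.8, "dy": 0, "dz": 0, "ax": 0, "ay": 0, "az": 0},
  {"dx": -0.9, "dy": 0, "dz": 0, "ax": 0, "ay": 0.05, "az": 0},
  {"dx": -0.9, "dy": 0, "dz": 0, "ax": 0, "ay": 0, "az": 0},
  {"dx": -0.4, "dy": 0, "dz": 0, "ax": 0, "ay": 0, "az": 0},
], newtons=25)

```text
t: 17.55
tcp_pos: [612.7, -26.2, 275.5]
ee_rot: [0.707, 0.001, 0.707, 0.0]
contact_force: [0.8, -0.5, -1.3]
finger_gap: 0.249
```

```bash
python3 - <<'E'
from h import *
np.set_printoptions(precision=4,suppress=True)
p,R,s=pose(); print(p,s['t'],'\n',R); tip=p+178.1*R[:,0];print('tip est',tip)
E
```

```text
[612.6662 -26.2305 275.5094] 17.55 
 [[ 0.0004  0.0012  1.    ]
 [ 0.0026  1.     -0.0012]
 [-1.      0.0026  0.0004]]
tip est [612.7296 -25.7693  97.41  ]
```

Call:
play_rows([
  {"dx": 0, "dy": -1, "dz": -0.4, "ax": 0, "ay": 0, "az": 0},
  {"dx": 0, "dy": -1, "dz": -0.4, "ax": 0, "ay": 0, "az": 0},
  {"dx": 0, "dy": -1, "dz": -0.4, "ax": 0, "ay": 0, "az": 0},
  {"dx": 0, "dy": -1, "dz": -0.4, "ax": 0, "ay": 0, "az": 0},
  {"dx": 0, "dy": -1, "dz": -0.4, "ax": 0, "ay": 0, "az": 0},
  {"dx": 0, "dy": -1, "dz": -0.4, "ax": 0, "ay": 0, "az": 0},
  {"dx": 0, "dy": -1, "dz": -0.4, "ax": 0, "ay": 0, "az": 0},
  {"dx": 0.2, "dy": -1, "dz": -0.4, "ax": 0, "ay": 0, "az": 0},
])

```text
t: 18.55
tcp_pos: [540.8, -199.9, 269.4]
ee_rot: [0.706, 0.003, 0.708, -0.002]
contact_force: [0.0, -0.3, -0.8]
finger_gap: 0.253
```

Call:
play_rows([
  {"dx": 0.3, "dy": -1, "dz": -0.4, "ax": 0, "ay": 0, "az": 0},
  {"dx": 0.4, "dy": -1, "dz": -0.4, "ax": 0, "ay": -0.02, "az": 0},
  {"dx": 0.4, "dy": -1, "dz": -0.4, "ax": 0, "ay": 0, "az": 0},
  {"dx": 0.3, "dy": -0.8, "dz": -0.3, "ax": 0, "ay": 0, "az": 0},
  {"dx": 0.2, "dy": -0.2, "dz": 0, "ax": 0, "ay": 0, "az": 0},
  {"dx": 0, "dy": 0, "dz": 0, "ax": 0, "ay": 0, "az": 0},
  {"dx": 0, "dy": 0, "dz": 0, "ax": 0, "ay": 0, "az": 0},
  {"dx": 0, "dy": 0, "dz": 0, "ax": 0, "ay": 0, "az": 0},
])

```text
t: 19.55
tcp_pos: [503.1, -288.8, 235.4]
ee_rot: [0.706, 0.006, 0.708, -0.004]
contact_force: [-0.4, -0.3, -1.6]
finger_gap: 0.249
```

```bash
python3 - <<'E'
from h import *
np.set_printoptions(precision=4,suppress=True)
p,R,s=pose(); print(p,s['t'],'\n',R); tip=p+178.1*R[:,0];print('tip est',tip)
E
```

```text
[ 503.1425 -288.8151  235.3609] 19.55 
 [[-0.0028  0.0144  0.9999]
 [ 0.0026  0.9999 -0.0144]
 [-1.      0.0026 -0.0028]]
tip est [ 502.6492 -288.3528   57.2622]
```

Call:
play_rows([
  {"dx": 0, "dy": -0.04, "dz": 0.2, "ax": -0.14, "ay": -0.03, "az": 0},
  {"dx": 0, "dy": 0, "dz": 0, "ax": 0, "ay": 0, "az": 0},
  {"dx": 0.4, "dy": 0, "dz": 0, "ax": 0, "ay": 0, "az": 0},
  {"dx": 0.6, "dy": 0, "dz": 0, "ax": 0, "ay": 0, "az": 0},
  {"dx": 0.5, "dy": 0, "dz": 0, "ax": 0, "ay": 0, "az": 0},
  {"dx": 0.4, "dy": 0, "dz": 0, "ax": 0, "ay": 0, "az": 0},
  {"dx": 0.2, "dy": 0, "dz": 0, "ax": 0, "ay": 0, "az": 0},
  {"dx": 0, "dy": 0, "dz": 0, "ax": 0, "ay": 0, "az": 0},
])

```text
t: 20.55
tcp_pos: [507.7, -288.1, 189.5]
ee_rot: [0.707, 0.0, 0.707, 0.002]
contact_force: [-0.7, 0.9, -1.4]
finger_gap: 0.249
```

Call:
play_rows([
  {"dx": 0.05, "dy": 0, "dz": 0, "ax": 0, "ay": 0, "az": 0},
  {"dx": 0, "dy": 0, "dz": 0, "ax": 0, "ay": 0, "az": 0},
  {"dx": 0, "dy": 0, "dz": 0, "ax": 0, "ay": 0, "az": 0},
  {"dx": 0, "dy": 0, "dz": 0, "ax": 0, "ay": 0, "az": 0},
  {"dx": -0.4, "dy": 0, "dz": 0, "ax": 0, "ay": 0, "az": 0},
  {"dx": -1, "dy": 0, "dz": 0, "ax": 0, "ay": 0, "az": 0},
  {"dx": -1, "dy": 0, "dz": 0, "ax": 0, "ay": 0, "az": 0},
  {"dx": -1, "dy": 0, "dz": 0, "ax": 0, "ay": 0, "az": 0},
], claw=0.4)

```text
t: 21.55
tcp_pos: [507.8, -288.6, 260.1]
ee_rot: [0.707, 0.0, 0.707, 0.002]
contact_force: [0.2, 0.1, -0.0]
finger_gap: 0.603
```

```bash
python3 - <<'E'
from h import *
im=cams.grab_frame('scene'); cv2.imwrite('pics/s4.png',cv2.resize(im[60:200,150:290],None,fx=4,fy=4,interpolation=cv2.INTER_CUBIC))
E
```

```text
(no output)
```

View pics/s4.png

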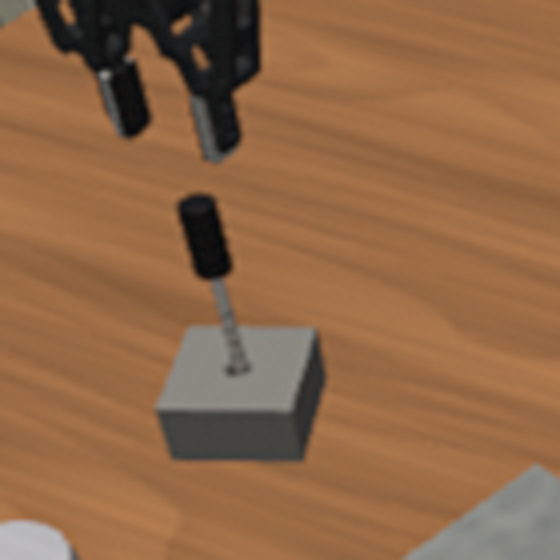

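```bash
python3 - <<'E'
from h import *
np.set_printoptions(precision=1,suppress=True)
t=cv2.imread('pics/top0.png'); s=cv2.imread('pics/scene0.png')
for n,im in (('top',t),('scene',s)):
    h=cv2.cvtColor(im,cv2.COLOR_BGR2HSV); m=cv2.inRange(h,(105,150,50),(130,255,255))
    k,l,st,ce=cv2.connectedComponentsWithStats(m)
    for i in range(1,k):
        if st[i][4]>15: print(n,st[i],ce[i],ray(n,ce[i],46))
print(ray('top',(184,217),46))
E
```

```text
top [212 189  11  12  56] [217.1 194.8] [634.9 264.2  46. ]
top [239 206  10  12  53] [243.8 211.5] [587.3 198.8  46. ]
scene [388 226  12  34 201] [393.8 243.8] [587.1 199.8  46. ]
scene [414 259  15  34 226] [421.  276.1] [634.4 265.   46. ]
[583.8 346.9  46. ]
```

Call:
play_rows([
  {"dx": 0, "dy": 1, "dz": 0.3, "ax": 0, "ay": 0, "az": 0},
  {"dx": 0, "dy": 1, "dz": 0.3, "ax": 0, "ay": 0, "az": 0},
  {"dx": 0, "dy": 1, "dz": 0.3, "ax": 0, "ay": 0, "az": 0},
  {"dx": 0, "dy": 1, "dz": 0.3, "ax": 0, "ay": 0, "az": 0},
  {"dx": 0, "dy": 1, "dz": 0.3, "ax": 0, "ay": 0, "az": 0},
  {"dx": 0, "dy": 1, "dz": 0.3, "ax": 0, "ay": 0, "az": 0},
  {"dx": 0, "dy": 1, "dz": 0.3, "ax": 0, "ay": 0, "az": 0},
  {"dx": 0, "dy": 1, "dz": 0.3, "ax": 0, "ay": 0, "az": 0},
])

```text
t: 22.6
tcp_pos: [557.9, -128.0, 265.9]
ee_rot: [0.711, 0.001, 0.704, -0.001]
contact_force: [1.0, -0.1, -0.5]
finger_gap: 0.599
```

Call:
play_rows([
  {"dx": 0, "dy": 1, "dz": 0, "ax": 0, "ay": 0, "az": 0},
  {"dx": 0, "dy": 1, "dz": 0, "ax": 0, "ay": 0, "az": 0},
  {"dx": 0, "dy": 1, "dz": 0, "ax": 0, "ay": 0, "az": 0},
  {"dx": 0, "dy": 1, "dz": 0, "ax": 0, "ay": 0, "az": 0},
  {"dx": 0, "dy": 1, "dz": 0, "ax": 0, "ay": 0, "az": 0},
  {"dx": 0, "dy": 1, "dz": 0, "ax": 0, "ay": 0, "az": 0},
  {"dx": 0, "dy": 1, "dz": 0, "ax": 0, "ay": 0, "az": 0},
  {"dx": 0, "dy": 1, "dz": 0, "ax": 0, "ay": 0, "az": 0},
])

```text
t: 23.6
tcp_pos: [558.7, 36.9, 266.1]
ee_rot: [0.711, 0.001, 0.703, -0.002]
contact_force: [-0.1, -0.1, 0.3]
finger_gap: 0.595
```

Call:
play_rows([
  {"dx": 0, "dy": 1, "dz": 0, "ax": 0, "ay": 0, "az": 0},
  {"dx": 0, "dy": 1, "dz": 0, "ax": 0, "ay": 0, "az": 0},
  {"dx": 0, "dy": 1, "dz": 0, "ax": 0, "ay": 0, "az": 0},
  {"dx": 0, "dy": 1, "dz": 0, "ax": 0, "ay": 0, "az": 0},
  {"dx": 0.3, "dy": 1, "dz": 0, "ax": 0, "ay": 0, "az": 0},
  {"dx": 0.5, "dy": 1, "dz": 0, "ax": 0, "ay": 0, "az": 0},
  {"dx": 0.5, "dy": 1, "dz": 0, "ax": 0, "ay": 0, "az": 0},
  {"dx": 0.5, "dy": 1, "dz": 0, "ax": 0, "ay": 0, "az": 0},
])

```text
t: 24.6
tcp_pos: [559.9, 206.2, 227.9]
ee_rot: [0.712, 0.002, 0.702, -0.002]
contact_force: [-0.1, -1.3, 0.9]
finger_gap: 0.599
```

Call:
play_rows([
  {"dx": 0, "dy": 1, "dz": -0.1, "ax": -0.06, "ay": 0.14, "az": 0},
  {"dx": 0, "dy": 1, "dz": -0.1, "ax": 0, "ay": 0, "az": 0},
  {"dx": 0, "dy": 1, "dz": -0.1, "ax": 0, "ay": 0, "az": 0},
  {"dx": 0, "dy": 0.3, "dz": 0, "ax": 0, "ay": 0, "az": 0},
  {"dx": 0, "dy": 0, "dz": 0, "ax": 0, "ay": 0, "az": 0},
  {"dx": 0, "dy": 0, "dz": 0, "ax": 0, "ay": 0, "az": 0},
  {"dx": 0, "dy": 0, "dz": 0, "ax": 0, "ay": 0, "az": 0},
  {"dx": 0, "dy": 0, "dz": 0, "ax": 0, "ay": 0, "az": 0},
])

```text
t: 25.6
tcp_pos: [553.7, 276.5, 227.3]
ee_rot: [0.706, -0.001, 0.708, -0.0]
contact_force: [0.0, -0.3, 0.1]
finger_gap: 0.601
```

```bash
python3 - <<'E'
from h import *
np.set_printoptions(precision=4,suppress=True)
p,R,s=pose(); print(p,s['t'],'\n',R)
c=cams.get_calibration('wrist')
for P in ((553.3,275),(488.2,270.5),(423.2,266)):
  print([proj('wrist',(*P,z),c) for z in (30,78,90,102)])
im=cams.grab_frame('wrist'); cv2.imwrite('pics/w5.png',im)
E
```

```text
[553.6617 276.4653 227.3248] 25.6 
 [[-0.0021 -0.0013  1.    ]
 [-0.0015  1.      0.0013]
 [-1.     -0.0015 -0.0021]]
[array([308.7574, 193.7978]), array([308.4806, 213.6055]), array([308.3937, 219.8233]), array([308.2974, 226.7112])]
[array([303.0477, 113.776 ]), array([301.5253, 118.4256]), array([301.0374, 119.9156]), array([300.4912, 121.5837])]
[array([296.3465,  19.9939]), array([293.0768,   2.9758]), array([292.0026,  -2.6146]), array([290.7846,  -8.9544])]
```

View pics/w5.png

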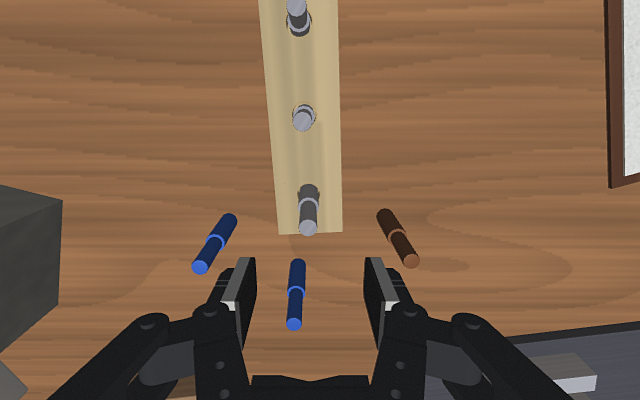

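```bash
python3 - <<'E'
import cv2
im=cv2.imread('pics/w5.png'); cv2.imwrite('pics/w5c.png',cv2.resize(im[90:290,180:440],None,fx=3,fy=3,interpolation=cv2.INTER_CUBIC))
E
```

```text
(no output)
```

View pics/w5c.png

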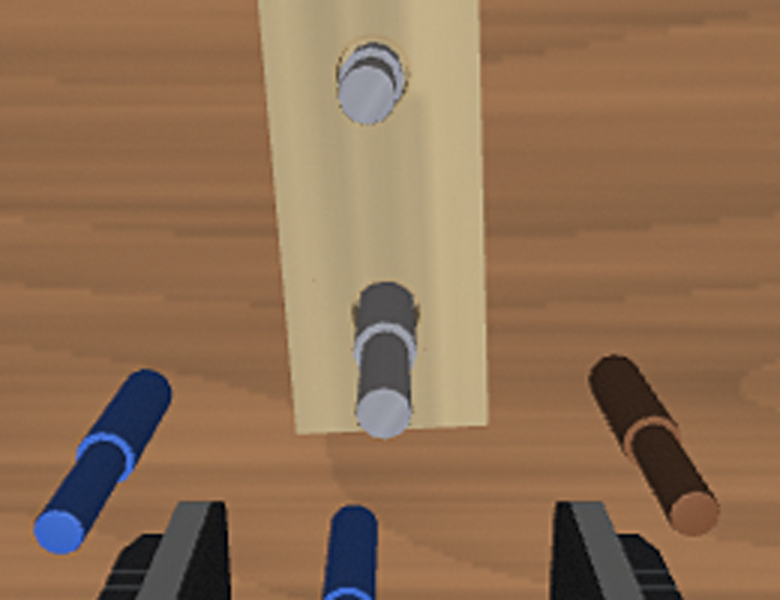

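Candidates: the grey pin at (308,228) is plain steel, in the rack and the tallest of the three. The blue pins at (199,267) and (293,324) and the brown one at (411,261) are decoys. I'll take the grey one.

Call:
play_rows([
  {"dx": 0.7, "dy": -0.07, "dz": 0, "ax": 0, "ay": -0.02, "az": 0},
  {"dx": 0.9, "dy": 0, "dz": 0, "ax": 0, "ay": 0, "az": 0},
  {"dx": 0.9, "dy": 0, "dz": 0, "ax": 0, "ay": 0, "az": 0},
  {"dx": 0.8, "dy": 0, "dz": 0, "ax": 0, "ay": 0, "az": 0},
  {"dx": 0.6, "dy": 0, "dz": 0, "ax": 0, "ay": 0, "az": 0},
  {"dx": 0.2, "dy": 0, "dz": 0, "ax": 0, "ay": 0, "az": 0},
  {"dx": 0, "dy": 0, "dz": 0, "ax": 0, "ay": 0, "az": 0},
  {"dx": 0, "dy": 0, "dz": 0, "ax": 0, "ay": 0, "az": 0},
])

```text
t: 26.65
tcp_pos: [552.9, 274.1, 137.9]
ee_rot: [0.706, -0.001, 0.708, -0.001]
contact_force: [-0.1, 0.3, -0.3]
finger_gap: 0.6
```

```bash
python3 - <<'E'
from h import *
np.set_printoptions(precision=4,suppress=True)
p,R,s=pose(); print(p,s['t'],'\n',R)
E
```

```text
[552.947  274.1283 137.9062] 26.65 
 [[-0.0021 -0.0008  1.    ]
 [-0.0031  1.      0.0008]
 [-1.     -0.0031 -0.0021]]
```

Call:
play_rows([
  {"dx": -0.15, "dy": 0.04, "dz": 0.02, "ax": 0, "ay": -0.02, "az": 0.03},
  {"dx": 0, "dy": 0, "dz": 0, "ax": 0, "ay": 0, "az": 0},
  {"dx": 0, "dy": 0, "dz": 0, "ax": 0, "ay": 0, "az": 0},
  {"dx": 0, "dy": 0, "dz": 0, "ax": 0, "ay": 0, "az": 0},
  {"dx": 0, "dy": 0, "dz": 0, "ax": 0, "ay": 0, "az": 0},
  {"dx": 0, "dy": 0, "dz": 0, "ax": 0, "ay": 0, "az": 0},
  {"dx": 0, "dy": 0, "dz": 0, "ax": 0, "ay": 0, "az": 0},
  {"dx": 0, "dy": 0, "dz": 0, "ax": 0, "ay": 0, "az": 0},
], claw=1, newtons=50)

```text
t: 27.65
tcp_pos: [554.0, 275.3, 142.6]
ee_rot: [0.708, 0.0, 0.706, 0.001]
contact_force: [-0.5, -0.1, 0.4]
finger_gap: 0.122
```

```bash
python3 - <<'E'
from h import *
np.set_printoptions(precision=4,suppress=True)
p,R,s=pose(); print(p,s['t'],'\n',R)
E
```

```text
[554.0315 275.3245 142.5588] 27.65 
 [[ 0.0021 -0.0008  1.    ]
 [ 0.0015  1.      0.0008]
 [-1.      0.0015  0.0021]]
```

Call:
play_rows([
  {"dx": -0.7, "dy": 0, "dz": 0, "ax": 0, "ay": 0, "az": 0},
  {"dx": -1, "dy": 0, "dz": 0, "ax": 0, "ay": 0, "az": 0},
  {"dx": -1, "dy": 0, "dz": 0, "ax": 0, "ay": 0, "az": 0},
  {"dx": -1, "dy": -0.5, "dz": 0, "ax": 0, "ay": 0, "az": 0},
  {"dx": -1, "dy": -1, "dz": 0, "ax": 0, "ay": 0, "az": 0},
  {"dx": -0.6, "dy": -1, "dz": 0.2, "ax": 0, "ay": 0, "az": 0},
  {"dx": 0, "dy": -1, "dz": 0.2, "ax": 0, "ay": 0, "az": 0},
  {"dx": 0, "dy": -1, "dz": 0.2, "ax": 0, "ay": 0, "az": 0},
])

```text
t: 28.65
tcp_pos: [566.1, 178.0, 255.0]
ee_rot: [0.708, 0.0, 0.706, 0.0]
contact_force: [0.2, 0.6, -1.6]
finger_gap: 0.119
```

Call:
play_rows([
  {"dx": 0, "dy": -1, "dz": 0.2, "ax": 0, "ay": 0, "az": 0},
  {"dx": 0, "dy": -1, "dz": 0.2, "ax": 0, "ay": 0, "az": 0},
  {"dx": 0, "dy": -1, "dz": 0.2, "ax": 0, "ay": 0, "az": 0},
  {"dx": 0, "dy": -1, "dz": 0.2, "ax": 0, "ay": 0, "az": 0},
  {"dx": 0, "dy": -1, "dz": 0.2, "ax": 0, "ay": 0, "az": 0},
  {"dx": 0, "dy": -1, "dz": 0.2, "ax": 0, "ay": 0, "az": 0},
  {"dx": 0, "dy": -1, "dz": 0.2, "ax": 0, "ay": 0, "az": 0},
  {"dx": 0, "dy": -1, "dz": 0.2, "ax": 0, "ay": 0, "az": 0},
])

```text
t: 29.65
tcp_pos: [594.6, -2.7, 247.9]
ee_rot: [0.703, 0.002, 0.711, -0.006]
contact_force: [0.2, 0.0, -2.9]
finger_gap: 0.121
```

```bash
python3 - <<'E'
from h import *
np.set_printoptions(precision=4,suppress=True)
p,R,s=pose(); print(p,s['t'],'\n',R, s['contact_force'])
E
```

```text
[594.6014  -2.6557 247.9122] 29.65 
 [[-0.0107  0.0125  0.9999]
 [-0.0054  0.9999 -0.0126]
 [-0.9999 -0.0056 -0.0107]] [ 0.2152  0.0008 -2.9136]
```

Call:
play_rows([
  {"dx": 0, "dy": -0.5, "dz": 0.5, "ax": -0.12, "ay": -0.11, "az": 0.05},
  {"dx": 0, "dy": -0.5, "dz": 0.3, "ax": 0, "ay": 0, "az": 0},
  {"dx": 0, "dy": 0, "dz": 0, "ax": 0, "ay": 0, "az": 0},
  {"dx": 0.3, "dy": 0, "dz": 0, "ax": 0, "ay": 0, "az": 0},
  {"dx": 0.3, "dy": 0, "dz": 0, "ax": 0, "ay": 0, "az": 0},
  {"dx": 0, "dy": 0, "dz": 0, "ax": 0, "ay": 0, "az": 0},
  {"dx": 0, "dy": 0, "dz": 0, "ax": 0, "ay": 0, "az": 0},
  {"dx": 0, "dy": 0, "dz": 0, "ax": 0, "ay": 0, "az": 0},
])

```text
t: 30.65
tcp_pos: [608.1, -27.9, 231.9]
ee_rot: [0.705, 0.001, 0.709, -0.002]
contact_force: [-0.1, -0.5, -1.1]
finger_gap: 0.128
```

```bash
python3 - <<'E'
from h import *
np.set_printoptions(precision=4,suppress=True)
p,R,s=pose(); print(p,s['t'],'\n',R, s['contact_force']); tip=p+132.6*R[:,0]; print(tip)
c=cams.get_calibration('wrist'); print('tip',proj('wrist',tip,c),proj('scene',tip),'stem top',proj('scene',p+40.6*R[:,0]),'mouth',proj('wrist',(611.5,-25.5,75),c))
im=cams.grab_frame('scene'); a=cv2.resize(im[130:230,240:320],None,fx=5,fy=5,interpolation=cv2.INTER_CUBIC)
im=cams.grab_frame('wrist'); b=cv2.resize(im[180:300,270:350],None,fx=4.1667,fy=4.1667,interpolation=cv2.INTER_CUBIC)
cv2.imwrite('pics/s6.png',np.hstack([a,b]))
E
```

```text
[608.0935 -27.9112 231.9352] 30.65 
 [[-0.0063  0.0049  1.    ]
 [-0.0015  1.     -0.0049]
 [-1.     -0.0016 -0.0063]] [-0.0841 -0.5188 -1.1377]
[607.2583 -28.1131  99.338 ]
tip [310.3905 222.5662] [280.2866 193.2611] stem top [276.1647 155.9803] mouth [313.9758 215.671 ]
```

View pics/s6.png

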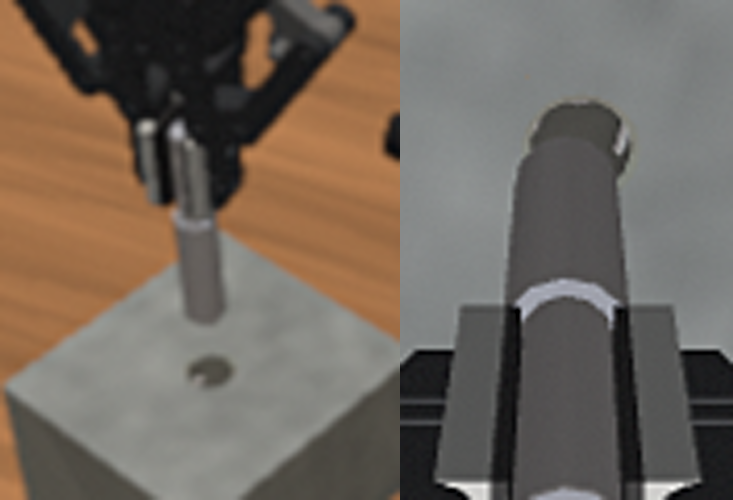

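Call:
play_rows([
  {"dx": 0, "dy": 0.1, "dz": 0.17, "ax": -0.05, "ay": -0.06, "az": 0.015},
  {"dx": 0, "dy": 0, "dz": 0, "ax": 0, "ay": 0, "az": 0},
  {"dx": 0.3, "dy": 0, "dz": 0, "ax": 0, "ay": 0, "az": 0},
  {"dx": 0.3, "dy": 0, "dz": 0, "ax": 0, "ay": 0, "az": 0},
  {"dx": 0.15, "dy": 0, "dz": 0, "ax": 0, "ay": 0, "az": 0},
  {"dx": 0, "dy": 0, "dz": 0, "ax": 0, "ay": 0, "az": 0},
  {"dx": 0, "dy": 0, "dz": 0, "ax": 0, "ay": 0, "az": 0},
  {"dx": 0, "dy": 0, "dz": 0, "ax": 0, "ay": 0, "az": 0},
])

```text
t: 31.75
tcp_pos: [611.8, -26.0, 215.8]
ee_rot: [0.707, -0.0, 0.707, -0.0]
contact_force: [-0.2, 0.3, -2.0]
finger_gap: 0.125
```

```bash
cat > look.py <<'E'
from h import *
import sys
np.set_printoptions(precision=4,suppress=True)
p,R,s=pose(); print(p,s['t'],'\n',R, s['contact_force']); tip=p+132.6*R[:,0]; print(tip)
c=cams.get_calibration('wrist'); print('tip',proj('wrist',tip,c),proj('scene',tip),'mouth',proj('wrist',(611.5,-25.5,75),c))
im=cams.grab_frame('scene'); a=cv2.resize(im[150:230,250:314],None,fx=6.25,fy=6.25,interpolation=cv2.INTER_CUBIC)
im=cams.grab_frame('wrist'); b=cv2.resize(im[180:280,280:344],None,fx=5,fy=5,interpolation=cv2.INTER_CUBIC)
cv2.imwrite(sys.argv[1],np.hstack([a,b]))
E
python3 look.py pics/s7.png
```

```text
[611.8106 -26.0464 215.8482] 31.75 
 [[ 0.0002 -0.0001  1.    ]
 [-0.0001  1.      0.0001]
 [-1.     -0.0001  0.0002]] [-0.1868  0.3175 -1.9808]
[611.8367 -26.0605  83.2482]
tip [310.3598 222.6246] [280.6614 200.9827] mouth [311.1617 217.6153]
```

View pics/s7.png

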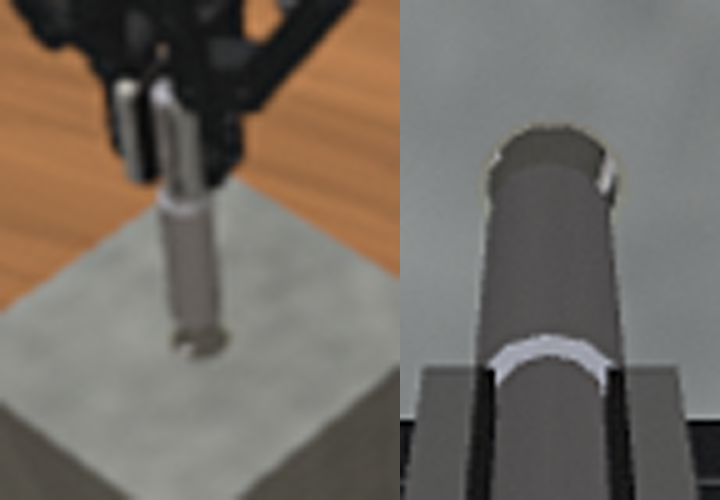

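Call:
play_rows([
  {"dx": 0.15, "dy": 0, "dz": -0.01, "ax": 0, "ay": 0, "az": 0},
  {"dx": 0.15, "dy": 0, "dz": 0, "ax": 0, "ay": 0, "az": 0},
  {"dx": 0.1, "dy": 0, "dz": 0, "ax": 0, "ay": 0, "az": 0},
  {"dx": 0.1, "dy": 0, "dz": 0, "ax": 0, "ay": 0, "az": 0},
  {"dx": 0.1, "dy": 0, "dz": 0, "ax": 0, "ay": 0, "az": 0},
  {"dx": 0.1, "dy": 0, "dz": 0, "ax": 0, "ay": 0, "az": 0},
  {"dx": 0.1, "dy": 0, "dz": 0, "ax": 0, "ay": 0, "az": 0},
  {"dx": 0, "dy": 0, "dz": 0, "ax": 0, "ay": 0, "az": 0},
])

```text
t: 32.85
tcp_pos: [611.6, -26.0, 198.7]
ee_rot: [0.707, -0.0, 0.707, -0.0]
contact_force: [-0.3, -0.1, -2.1]
finger_gap: 0.122
```

Call:
play_rows([
  {"dx": 0.1, "dy": 0, "dz": 0, "ax": 0, "ay": 0, "az": 0},
  {"dx": 0.1, "dy": 0, "dz": 0, "ax": 0, "ay": 0, "az": 0},
  {"dx": 0.1, "dy": 0, "dz": 0, "ax": 0, "ay": 0, "az": 0},
  {"dx": 0.1, "dy": 0, "dz": 0, "ax": 0, "ay": 0, "az": 0},
  {"dx": 0.1, "dy": 0, "dz": 0, "ax": 0, "ay": 0, "az": 0},
  {"dx": 0.1, "dy": 0, "dz": 0, "ax": 0, "ay": 0, "az": 0},
  {"dx": 0.1, "dy": 0, "dz": 0, "ax": 0, "ay": 0, "az": 0},
  {"dx": 0.1, "dy": 0, "dz": 0, "ax": 0, "ay": 0, "az": 0},
])

```text
t: 33.85
tcp_pos: [612.7, -26.1, 185.5]
ee_rot: [0.708, 0.0, 0.706, 0.0]
contact_force: [-2.6, -0.0, 8.1]
finger_gap: 0.12
```

Call:
play_rows([
  {"dx": 0.12, "dy": 0, "dz": -0.03, "ax": 0, "ay": 0.02, "az": 0},
  {"dx": 0.12, "dy": 0, "dz": 0, "ax": 0, "ay": 0, "az": 0},
  {"dx": 0.12, "dy": 0, "dz": 0, "ax": 0, "ay": 0, "az": 0},
  {"dx": 0.12, "dy": 0, "dz": 0, "ax": 0, "ay": 0, "az": 0},
  {"dx": 0.12, "dy": 0, "dz": 0, "ax": 0, "ay": 0, "az": 0},
  {"dx": 0.12, "dy": 0, "dz": 0, "ax": 0, "ay": 0, "az": 0},
  {"dx": 0.12, "dy": 0, "dz": 0, "ax": 0, "ay": 0, "az": 0},
  {"dx": 0.12, "dy": 0, "dz": 0, "ax": 0, "ay": 0, "az": 0},
])

```text
t: 34.85
tcp_pos: [612.7, -26.3, 170.0]
ee_rot: [0.708, 0.001, 0.706, 0.001]
contact_force: [-3.5, 0.0, 8.5]
finger_gap: 0.121
```

```bash
python3 look.py pics/s8.png
```

```text
[612.6556 -26.2936 169.9739] 34.85 
 [[ 0.0035  0.      1.    ]
 [ 0.0029  1.     -0.    ]
 [-1.      0.0029  0.0035]] [-3.4811  0.0332  8.5109]
[613.1157 -25.9113  37.3753]
tip [310.3279 222.618 ] [282.132  217.2757] mouth [311.4102 245.8453]
```

View pics/s8.png

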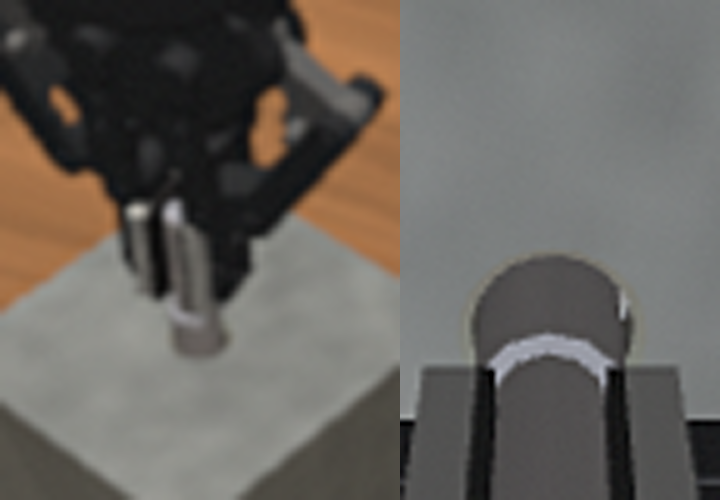

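Call:
play_rows([
  {"dx": 0.1, "dy": 0, "dz": -0.03, "ax": 0, "ay": 0.03, "az": -0.02},
  {"dx": 0.1, "dy": 0, "dz": 0, "ax": 0, "ay": 0, "az": 0},
  {"dx": 0.1, "dy": 0, "dz": 0, "ax": 0, "ay": 0, "az": 0},
  {"dx": 0.1, "dy": 0, "dz": 0, "ax": 0, "ay": 0, "az": 0},
  {"dx": 0.1, "dy": 0, "dz": 0, "ax": 0, "ay": 0, "az": 0},
  {"dx": 0.08, "dy": 0, "dz": 0, "ax": 0, "ay": 0, "az": 0},
  {"dx": 0.06, "dy": 0, "dz": 0, "ax": 0, "ay": 0, "az": 0},
  {"dx": 0.06, "dy": 0, "dz": 0, "ax": 0, "ay": 0, "az": 0},
])

```text
t: 35.95
tcp_pos: [612.6, -26.1, 156.6]
ee_rot: [0.708, 0.0, 0.707, 0.001]
contact_force: [-1.4, 0.2, 4.9]
finger_gap: 0.125
```

Call:
play_rows([
  {"dx": 0.06, "dy": 0, "dz": -0.02, "ax": 0, "ay": 0, "az": 0},
  {"dx": 0.06, "dy": 0, "dz": 0, "ax": 0, "ay": 0, "az": 0},
  {"dx": 0.06, "dy": 0, "dz": 0, "ax": 0, "ay": 0, "az": 0},
  {"dx": 0.06, "dy": 0, "dz": 0, "ax": 0, "ay": 0, "az": 0},
  {"dx": 0.06, "dy": 0, "dz": 0, "ax": 0, "ay": 0, "az": 0},
  {"dx": 0.06, "dy": 0, "dz": 0, "ax": 0, "ay": 0, "az": 0},
  {"dx": 0.06, "dy": 0, "dz": 0, "ax": 0, "ay": 0, "az": 0},
  {"dx": 0.06, "dy": 0, "dz": 0, "ax": 0, "ay": 0, "az": 0},
])

```text
t: 36.95
tcp_pos: [612.6, -26.4, 155.4]
ee_rot: [0.708, 0.001, 0.706, 0.002]
contact_force: [-5.0, -0.4, 12.2]
finger_gap: 0.123
```

```bash
python3 look.py pics/s9.png
```

```text
[612.6021 -26.4081 155.4266] 36.95 
 [[ 0.0023 -0.0004  1.    ]
 [ 0.0042  1.      0.0004]
 [-1.      0.0042  0.0023]] [-5.0253 -0.4288 12.1887]
[612.9029 -25.8576  22.8281]
tip [310.3185 222.5807] [282.7258 221.9673] mouth [311.6476 258.8205]
```

View pics/s9.png

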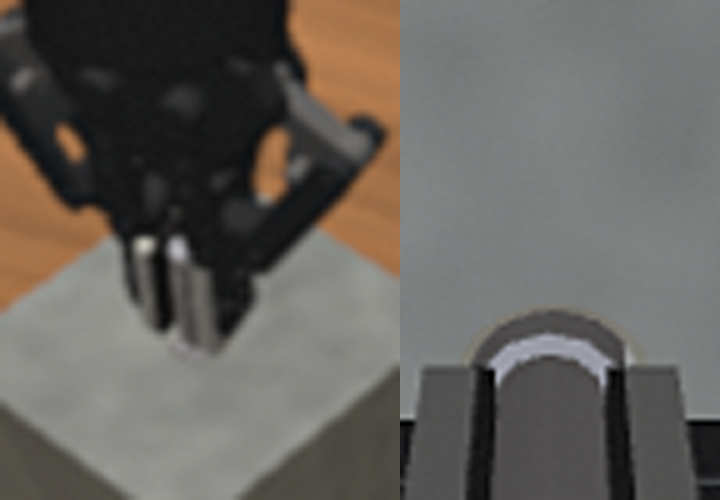

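Call:
play_rows([
  {"dx": 0, "dy": 0, "dz": -0.02, "ax": 0, "ay": 0, "az": 0},
  {"dx": 0, "dy": 0, "dz": 0, "ax": 0, "ay": 0, "az": 0},
  {"dx": 0, "dy": 0, "dz": 0, "ax": 0, "ay": 0, "az": 0},
  {"dx": 0, "dy": 0, "dz": 0, "ax": 0, "ay": 0, "az": 0},
  {"dx": -0.1, "dy": 0, "dz": 0, "ax": 0, "ay": 0, "az": 0},
  {"dx": -0.8, "dy": 0, "dz": 0, "ax": 0, "ay": 0, "az": 0},
  {"dx": -1, "dy": 0, "dz": 0, "ax": 0, "ay": 0, "az": 0},
  {"dx": -1, "dy": 0, "dz": 0, "ax": 0, "ay": 0, "az": 0},
], claw=0.4)

```text
t: 38.05
tcp_pos: [610.9, -26.8, 213.3]
ee_rot: [0.706, 0.001, 0.708, 0.001]
contact_force: [-0.1, 0.6, 0.6]
finger_gap: 0.6
```

Call:
play_rows([
  {"dx": -0.8, "dy": 0, "dz": -1, "ax": 0, "ay": 0, "az": 0},
  {"dx": -0.5, "dy": 0, "dz": -1, "ax": 0, "ay": 0, "az": 0},
  {"dx": 0, "dy": 0, "dz": -1, "ax": 0, "ay": 0, "az": 0},
  {"dx": 0, "dy": 0, "dz": -0.5, "ax": 0, "ay": 0, "az": 0},
  {"dx": 0, "dy": 0, "dz": 0, "ax": 0, "ay": 0, "az": 0},
  {"dx": 0, "dy": 0, "dz": 0, "ax": 0, "ay": 0, "az": 0},
  {"dx": 0, "dy": 0, "dz": 0, "ax": 0, "ay": 0, "az": 0},
  {"dx": 0, "dy": 0, "dz": 0, "ax": 0, "ay": 0, "az": 0},
])

```text
t: 39.05
tcp_pos: [543.3, -27.7, 248.4]
ee_rot: [0.711, 0.001, 0.703, 0.001]
contact_force: [-0.6, 0.3, -0.0]
finger_gap: 0.6
```

```bash
python3 - <<'E'
from h import *
np.set_printoptions(precision=2,suppress=True)
c=cams.get_calibration('wrist')
for z in (75,115): print(z,proj('wrist',(611.5,-25.5,z),c),proj('scene',(611.5,-25.5,z)))
w=cams.grab_frame('wrist'); im=cams.grab_frame('scene'); cv2.imwrite('pics/sF.png',im);cv2.imwrite('pics/wF.png',w)
a=cv2.resize(im[150:230,250:314],None,fx=6,fy=6,interpolation=cv2.INTER_CUBIC)
u,v=map(int,proj('wrist',(611.5,-25.5,90),c)); v=min(max(v,60),340)
b=cv2.resize(w[v-60:v+60,u-40:u+40],None,fx=4,fy=4,interpolation=cv2.INTER_CUBIC); print(u,v)
cv2.imwrite('pics/sFc.png',np.hstack([a,b]))
E
```

```text
75 [312.16 277.47] [281.32 203.91]
115 [312.73 307.3 ] [279.73 189.16]
312 287
```

View pics/sFc.png

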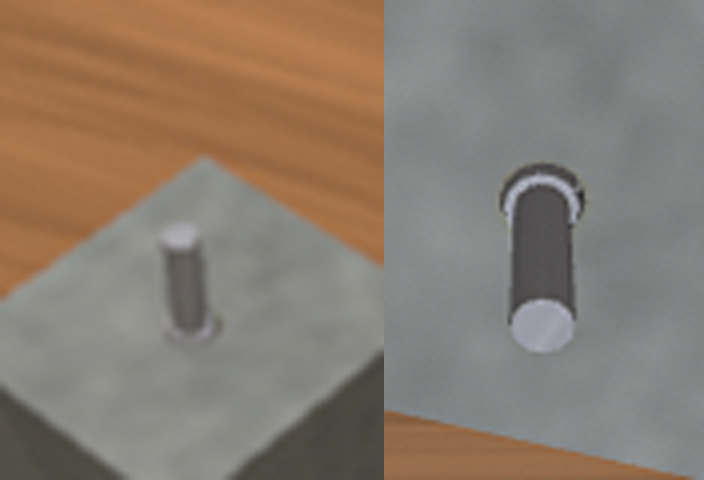

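View pics/sF.png

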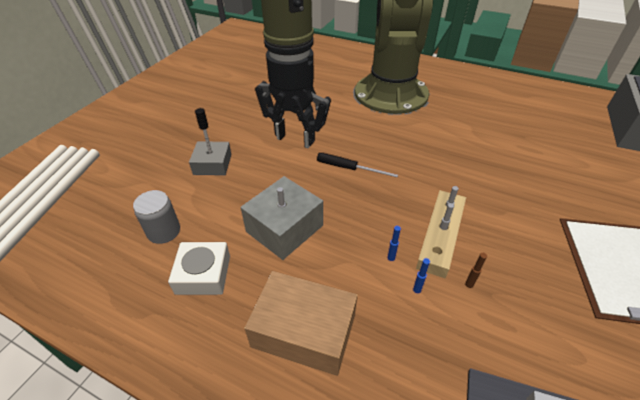

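```bash
python3 - <<'E'
from workcell import ticket,monitor
print(ticket.hand_in()); print(monitor.read_state()['t'])
E
```

```text
the job is handed in; nothing more can be done
None
the job is handed in; nothing more can be done
```

The job is done and handed in at about 39 s, within the 67 s limit.

- **Depth:** I lowered the depth rod into the socket and met nothing at the 28 and 40 mm levels. It stopped at about 52 mm with a reading of about 5 N. I then pushed about 1.4 mm further in small steps, with no force reading during that push, and put the rod back in its stand.
- **Pin:** I took only the long grey pin from the far rack hole and pressed it past the detents. It stopped at the expected height, with 12 N on the wrist.
- **Last checks:** After letting go, the top of the stem matched its predicted spot to within about 0.2 px in the scene view and about 1.8 px (roughly 1 mm) in the wrist view. That puts the shoulder flush and the pin upright. It leans slightly towards +x, within the hole's clearance. The rod stands upright in its stand, the other two pins are in the rack, nothing else was moved, and the gripper is clear.

No checks failed or disagreed, but the hand-in itself gave no verdict.

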